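Set up a drip coffee filter on a mug

TASK

Set up the drip coffee filter, from the bottom up: stand the mug upright in the middle of the cork coaster, then set the steel filter level and centred on the mug with its flange on the brim, then put the press down inside the filter with its knob up, and last close the filter with the domed lid, sitting level. Let go of everything and leave the teaspoon, the jar and the bowl where they are.

Things in the scene. Friction and masses are not known exactly. Their poses are not given: they have to be found in the camera images.
- coaster_top (a point): centre of the upper face of the round cork coaster, 104 mm across, 8 mm thick, lying fixed on the long wooden board over the front burners. The board's upper face is 8 mm below this point; the mug, the filter, the press and the lid all start standing upright on it.
- mug_centre (a point): dark plain ceramic mug, 97 mm tall, 78 mm across the cup without its handle, wall about 5 mm, open at the top, 0.24 kg. This point is on the cup's axis, 48.5 mm above its foot; z points up, the handle sticks out along -y.
- mug_handle (a point): the place to pinch the mug's handle from above: 58 mm from the cup's axis and 62 mm above the mug's foot. The handle is an upright loop, at most 24 mm wide along this point's x axis (the axis to close the fingers along); it reaches from 38 to 71 mm from the cup's axis along -y, and from 18 to 88 mm above the foot.
- brewer_centre (a point): centre (half-way up) of the steel filter chamber, 45 mm tall, 0.13 kg, z up. From the bottom: a spigot 43 mm across, 6 mm high, that drops loosely into the mug; a flange 92 mm across, 3 mm thick, that rests on the mug's brim; a straight cup, 65 mm across outside (to grasp), 60 inside, inner floor 9 mm above the foot. Seated, this point is 65 mm above the mug's centre point.
- press_centre (a point): centre (half-way up) of the steel gravity press, 50 mm tall, 0.07 kg, z up: a perforated disc 52 mm across, 5 mm thick, with an upright stem 8 mm thick and at its top a knob 14 mm across, from 34 to 50 mm above the foot. Lying on the filter's inner floor, this point is 11.5 mm above the filter's centre point and the knob stands 14 mm above the filter's brim.
- lid_centre (a point): steel lid, 47.5 mm tall, 0.08 kg, z up; this point is on its axis 24 mm above the lower edge. An open skirt 75 mm across, 71 inside, 8 mm deep slips over the filter's brim and a shoulder rests on it; above a hollow dome 47 mm across and, from 29.5 to 47.5 mm above the lower edge, a wooden knob 16 mm across to grasp. Seated, this point is 38.5 mm above the filter's centre point.
- teaspoon: bystander: steel teaspoon, 130 x 27 x 11 mm, lying on the board, handle and bowl pointing to and from the robot; origin under its middle.
- coffee_jar: bystander: glass jar with a dark lid, 65 mm across, 86 mm tall, on the yellow tray to the left; origin under its middle.
- bowl: bystander: green-grey bowl, 130 mm across, 56 mm tall, on the worktop to the right; origin under its middle.

How it is judged:
By the outcome, as a careful person would: the job done as asked, in the order asked, and still so for the second after the job is handed in, with the robot touching nothing.
It also fails if it takes over 112 s, if anything falls off the work surface, if the arm or the gripper's body presses on something with over 40 N, if the wrist force passes 120 N, or if a joint passes its speed limit or range.

ROBOT

A 7-joint arm with a two-finger parallel gripper is mounted at the origin on a cart in front of the work surface, level with it; the furniture and walls round the work are solid. World frame = base frame: x ahead of the robot, y to its left, z up, the work surface at z = 0. Lengths are in mm, angles in rad, forces in N, time in s.
With the tool pointing down it reaches from about 425 to 875 mm from the base axis. Payload 4.7 kg.
Tool frame: the origin (TCP) lies midway between the tips of the shut fingers; the grasp point (between the pads) lies 19 mm behind it; z points along the fingers, y is the direction in which the jaws open and shut (so a half turn about z gives the same grasp; the last joint's range is limited). The gripper opens to 85 mm and grips with 20 to 120 N. Pads are 22 mm wide; open, the fingers measure 114 mm over their backs; the gripper's body (76 mm by 85 mm) begins 54 mm behind the grasp point. The pads swing forward as they close: fully open they stand 13 mm farther back than shut.
Start: joints at [-1.299, 0.321, -0.07, 1.45, 0.023, 1.371, -0.057], TCP at [165.746, 628.532, 231.349] pointing down, gripper open.
Joint ranges: [-2.86, 2.86], [-0.3, 2.09], [-1.38, 1.24], [0.06, 2.45], [-1.56, 4.7], [0.09, 2.05], [-2.69, 2.69]. Speed limits (rad/s): [2.57, 2.57, 3.14, 3.14, 3.14, 3.14, 3.14].

INTERFACE

Orientations are given as [roll, pitch, yaw] about the fixed x, y, z axes, in that order (R = Rz(yaw) Ry(pitch) Rx(roll)).
In Python, from rig import manip gives the robot as it stands.
- The arm moves only by the tool arm_command, never from a script. Its argument "increments" is a list of rows, each a list of 5 numbers: the opening, from 0 (shut) to 1 (fully open), then the shift along the tool's x, y, z in mm, then the turn about the tool's z in rad. A call has 1 to 12 rows; each row is the pose to reach, as a shift and turn from the pose measured when the call began, along the tool's axes at that moment; what a row does not reach only later rows make up. A row lasts 1/10 s, in which the tool goes at most 50 mm and 8.59 degrees, less where a joint would pass 70% of its speed; a pose out of reach is approached as far as the arm can. A call with a gripper value outside its range is refused whole. The fingers move at their own pace and stop on an object; the grip force is fixed at half the most. Time passes only in rows, so rows that repeat a pose let the fingers close. It gives the time, the measured TCP pose, the force and the opening at its end, in the units of the state.
- manip.read_state(): the state, without advancing time (a new reading comes with each control period).
- manip.snapshot(name): name is "side" or "top"; returns a dict with "frame" (384x512x3 uint8, blue, green, red), "vertical_fov" (degrees; the focal length in pixels is half the picture's height over the tangent of half this angle, whatever the lens; pixels are square), "cx", "cy" (the principal point, pixels), "R" (3x3) and "t" (3): a world point X has camera coordinates R X + t. Camera axes: x right, y down, z forward; pixel columns grow to the right and rows downward; lengths in mm; the calibration is good to about 2 mm. A picture is of the moment at which its call begins. There is no depth.
- manip.sign_off(): hands the job in, once; it reports no verdict.
Trained networks look in a picture, given as the dict that the camera call returned (one of the last four; its "shot" number tells which), for a name from the list of things; names that differ only in an ending like _2 or _b are one class to them, and where a whole thing is asked for, a point or a joint stands for the part that bears it (a point fixed in the world has none). Each returns a list of dicts, best first, with "confidence" (0 to 1); they miss things now and then, are a little off and sometimes report something else, mostly with a low value. They report only what shows in the picture. A call takes as long as a camera call.
- manip.look_for(picture, name): "centre" ([column, row] in pixels, amid what is visible of it).
- manip.silhouettes(picture, name): "region" (384x512 bool, what is visible of it) and "centre" ([column, row] in pixels, amid what is visible of it).
The state is a dict: "time_s": time; "joint_pos": joint angles; "dq": joint speeds; "joint_torque": joint torques, N m; "ee_pos": TCP position; "eef_rot": TCP orientation; "contact_force": force on the tool from outside, world axes, zero at the start; "ft_torque": the same for the moment, N m; "opening": finger opening in mm.
Only numpy, scipy, OpenCV 4.12 (cv2) and the standard library are available. Lean on these libraries where they do the work, as an engineer would, in place of code of your own. Each camera call takes 0.05 s, during which the arm holds its last target.

## Working session

There is one attempt and no reset: what is moved stays moved. The work goes in short steps, Python scripts to look and compute and a tool call to move; the robot and the scene stay as the last step left them, time stands still between calls to the robot, and variables do not carry over. Pictures are saved under pics/ and viewed, and the job is handed in when it is done.

Besides the shell and the picture viewer there is one more tool, called after "Request:" by a JSON object that holds its "op" and its "data". arm_command: Moves the arm, as the interface text tells. Its arguments: {"type":"object","properties":{"increments":{"type":"array"}},"required":["increments"]}

```bash
ls; mkdir -p pics
cat > h.py <<'E'
import numpy as np, cv2
from rig import manip
def f(p): return p["frame"].shape[0]/2/np.tan(np.radians(p["vertical_fov"])/2)
def proj(p,X):
    c=np.array(p["R"])@np.array(X,float)+np.array(p["t"]).ravel(); return np.array([p["cx"]+f(p)*c[0]/c[2],p["cy"]+f(p)*c[1]/c[2]])
def ray(p,uv):
    R=np.array(p["R"]);t=np.array(p["t"]).ravel()
    d=R.T@np.array([(uv[0]-p["cx"])/f(p),(uv[1]-p["cy"])/f(p),1]); return -R.T@t,d/np.linalg.norm(d)
def atz(p,uv,z):
    o,d=ray(p,uv); return o+d*(z-o[2])/d[2]
E
python3 - <<'E'
from h import *
s=manip.read_state(); print({k:np.round(v,3).tolist() for k,v in s.items()})
for n in ["side","top"]:
    p=manip.snapshot(n); cv2.imwrite(f"pics/{n}0.png",p["frame"])
    print(n,p["vertical_fov"],p["cx"],p["cy"],ray(p,(p["cx"],p["cy"])), [k for k in p])
    for o in ["coaster_top","mug_centre","mug_handle","brewer_centre","press_centre","lid_centre","teaspoon","coffee_jar","bowl"]:
        print(o,[(np.round(r["centre"],1).tolist(),round(r["confidence"],2)) for r in manip.look_for(p,o)[:3]])
E
```

```text
pics
{'time_s': 0.0, 'joint_pos': [-1.299, 0.322, -0.07, 1.452, 0.023, 1.371, -0.057], 'dq': [-0.0, 0.0, -0.0, 0.0, -0.001, 0.001, -0.002], 'joint_torque': [0.001, -49.358, -0.382, -31.433, 0.013, 0.012, -0.0], 'ee_pos': [165.621, 628.016, 230.238], 'eef_rot': [-3.14, 0.0, 2.884], 'contact_force': [-0.354, -0.734, 0.281], 'ft_torque': [-0.05, 0.024, -0.044], 'opening': 85.1}
side 55.42415676748049 256.31117979356975 191.2303512649788 (array([ 101.41552391, 1036.80838584,  686.05276358]), array([ 0.33021262, -0.82862703, -0.45203635])) ['frame', 'vertical_fov', 'cx', 'cy', 'R', 't', 'shot']
coaster_top [([204.2, 272.6], 0.81), ([251.8, 197.3], 0.31)]
mug_centre [([250.8, 199.9], 0.6)]
mug_handle [([251.7, 198.3], 0.61)]
brewer_centre [([277.2, 168.1], 0.77)]
press_centre [([271.2, 188.5], 0.6)]
lid_centre [([237.7, 226.0], 0.72)]
teaspoon [([219.6, 247.5], 0.41), ([166.3, 314.8], 0.39)]
coffee_jar [([165.3, 314.6], 0.91), ([236.7, 228.4], 0.36)]
bowl [([295.7, 161.6], 0.45)]
top 52.47591562735855 253.45685049055234 193.29553112993926 (array([ 333.12204953,  -11.00333821, 1455.51087737]), array([ 0.13792619,  0.0092663 , -0.99039916])) ['frame', 'vertical_fov', 'cx', 'cy', 'R', 't', 'shot']
coaster_top [([153.5, 195.4], 0.84)]
mug_centre [([248.4, 193.4], 0.68)]
mug_handle [([247.0, 192.0], 0.74)]
brewer_centre [([344.7, 184.7], 0.62)]
press_centre [([296.3, 204.3], 0.62)]
lid_centre [([210.8, 194.4], 0.61)]
teaspoon [([182.3, 186.9], 0.7)]
coffee_jar [([109.4, 190.5], 0.65)]
bowl [([407.8, 206.5], 0.9)]
```

Run:
```python
import cv2
a=cv2.imread("pics/top0.png");cv2.imwrite("pics/top0b.png",cv2.resize(a[130:260,70:470],None,fx=2,fy=2,interpolation=cv2.INTER_CUBIC))
a=cv2.imread("pics/side0.png");cv2.imwrite("pics/side0b.png",cv2.resize(a[120:350,120:340],None,fx=2.5,fy=2.5,interpolation=cv2.INTER_CUBIC))
```

```text
(no output)
```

View pics/top0.png

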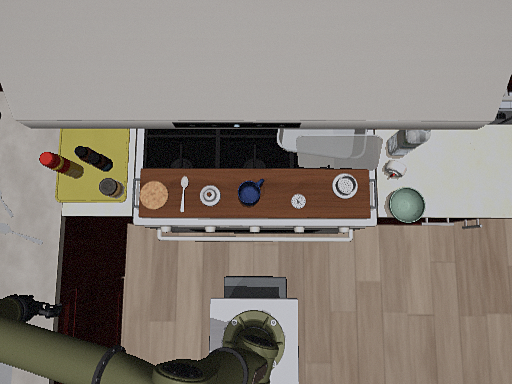

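View pics/side0.png

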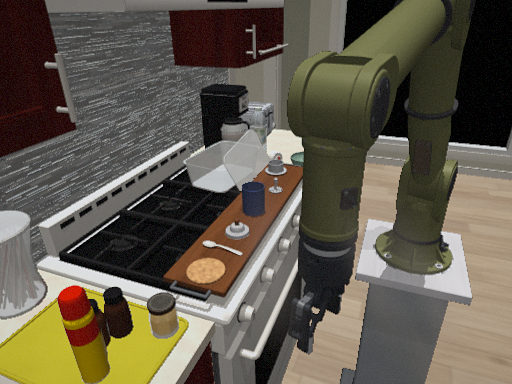

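```bash
true
```

```text
(no output)
```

View pics/top0b.png

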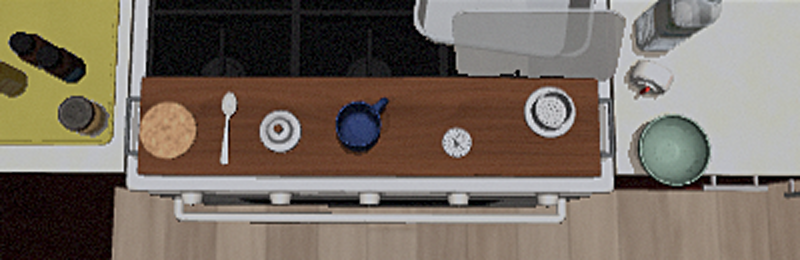

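View pics/side0b.png

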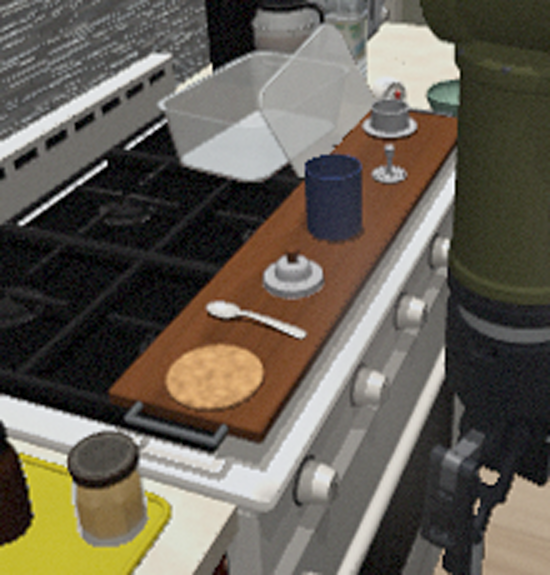

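```bash
cat > fit.py <<'E'
from h import *
from scipy.optimize import minimize
# parts: list of (radius,z0,z1) rel. to foot
M={"coaster_top":[(52,-8,0)],"mug_centre":[(39,0,97)],"brewer_centre":[(21.5,0,6),(46,6,9),(32.5,9,45)],
"press_centre":[(26,0,5),(4,5,34),(7,34,50)],"lid_centre":[(37.5,0,9),(23.5,8,29),(8,29.5,47.5)]}
S=8
a=np.linspace(0,2*np.pi,48,endpoint=False)
def circ(x,y,z,r): return np.c_[x+r*np.cos(a),y+r*np.sin(a),z+0*a]
def pr(p,P):
    c=P@np.array(p["R"]).T+np.array(p["t"]).ravel(); return np.c_[p["cx"]+f(p)*c[:,0]/c[:,2],p["cy"]+f(p)*c[:,1]/c[:,2]]
def polys(p,name,x,y,z,yaw=None):
    out=[]
    for r,z0,z1 in M[name]:
        out.append(np.vstack([circ(x,y,z+z0,r),circ(x,y,z+z1,r)]))
    if name=="mug_centre" and yaw is not None:
        # yaw = direction of handle
        d=np.array([np.cos(yaw),np.sin(yaw)]);n=np.array([-d[1],d[0]])
        pts=[]
        for rr,zl,zh in [(36,30,80),(50,18,88),(64,22,84),(71,40,66)]:
            for w in(-8,8):   # approx section
                q=np.array([x,y])+d*rr+n*w
                pts+= [[*q,z+zl],[*q,z+zh]]
        out.append(np.array(pts))
    return [cv2.convexHull(pr(p,P).astype(np.float32)) for P in out]
def render(p,name,box,*v):
    u0,v0,u1,v1=box
    m=np.zeros(((v1-v0)*S,(u1-u0)*S),np.uint8)
    for h in polys(p,name,*v):
        q=((h.reshape(-1,2)-[u0,v0]+0.5)*S*16).round().astype(np.int32)
        cv2.fillConvexPoly(m,q,255,shift=4)
    return cv2.resize(m,(u1-u0,v1-v0),interpolation=cv2.INTER_AREA)/255.
def fit(views,name,x0,fixz=None):
    # views: list of (pic, region)
    D=[]
    for p,reg in views:
        vv,uu=np.nonzero(reg); b=(max(uu.min()-12,0),max(vv.min()-12,0),uu.max()+12,vv.max()+12)
        D.append((p,b,cv2.GaussianBlur(reg[b[1]:b[3],b[0]:b[2]].astype(np.float32),(0,0),1)))
    def cost(v):
        a=list(v)
        if fixz is not None: a=[v[0],v[1],fixz]+list(v[2:])
        return sum(((cv2.GaussianBlur(render(p,name,b,*a).astype(np.float32),(0,0),1)-r)**2).sum()/r.sum() for p,b,r in D)
    n=len(x0); sim=np.vstack([x0]+[np.array(x0)+ (np.eye(n)[i]*(12 if i<2 or (fixz is None and i==2) else 0.4)) for i in range(n)])
    r=minimize(cost,x0,method="Nelder-Mead",options=dict(initial_simplex=sim,xatol=.05,fatol=1e-5,maxiter=400))
    return r.x,r.fun
E
python3 - <<'E'
from fit import *
P={n:manip.snapshot(n) for n in("side","top")}
seeds={"coaster_top":(153,195),"lid_centre":(210,195),"mug_centre":(248,194),"press_centre":(297,203),"brewer_centre":(345,185)}
import pickle
for o in seeds:
    V=[]
    for n in P:
        r=manip.silhouettes(P[n],o)
        print(o,n,[(np.round(q["centre"],1).tolist(),round(q["confidence"],2),int(q["region"].sum())) for q in r[:2]])
        if r: V.append((P[n],r[0]["region"],n))
    x0=atz(P["top"],seeds[o],8)[:2]
    mug=o=="mug_centre"
    for sel in (("top",),("side",),("top","side")):
        W=[(p,g) for p,g,n in V if n in sel]
        z=8 if o!="coaster_top" else 8
        ex=[-1.0+2.0] if mug else []
        if len(sel)==2: print(sel,"freez",[np.round(q,2) for q in fit(W,o,[*x0,z]+ex)])
        else: print(sel,[np.round(q,2) for q in fit(W,o,[*x0]+ex,fixz=z)])
E
```

```text
coaster_top side [([204.6, 274.0], 0.77, 779)]
coaster_top top [([149.6, 196.5], 0.94, 604)]
('top',) [array([529.73, 378.65]), np.float64(0.01)]
('side',) [array([553.6, 309.6]), np.float64(0.01)]
('top', 'side') freez [array([521.47, 363.96,  59.04]), np.float64(0.05)]
lid_centre side [([237.8, 226.8], 0.87, 320)]
lid_centre top [([206.9, 196.7], 0.62, 353)]
('top',) [array([525.54, 166.85]), np.float64(0.01)]
('side',) [array([545.51, 101.43]), np.float64(0.01)]
('top', 'side') freez [array([518.41, 160.91,  50.6 ]), np.float64(0.04)]
mug_centre side [([252.6, 196.8], 0.75, 768), ([236.4, 230.4], 0.55, 335)]
mug_centre top [([251.2, 194.1], 0.86, 517)]
('top',) [array([530.84,  15.59,   1.88]), np.float64(0.13)]
('side',) [array([550.83, -61.24,   2.13]), np.float64(0.04)]
('top', 'side') freez [array([521.73,  14.48,  52.49,   1.6 ]), np.float64(0.15)]
press_centre side [([250.9, 199.9], 0.73, 734)]
press_centre top [([297.0, 202.4], 0.74, 140)]
('top',) [array([ 505.18, -163.84]), np.float64(0.01)]
('side',) [array([ 462.62, -157.27]), np.float64(0.92)]
('top', 'side') freez [array([ 503.31, -163.34,   16.05]), np.float64(1.01)]
brewer_centre side [([276.5, 169.5], 0.63, 232)]
brewer_centre top [([346.6, 185.6], 0.66, 493)]
('top',) [array([ 564.43, -337.16]), np.float64(0.0)]
('side',) [array([ 585.83, -424.33]), np.float64(0.01)]
('top', 'side') freez [array([ 556.1 , -328.06,   51.21]), np.float64(0.04)]
```

```bash
cat > seg.py <<'E'
from fit import *
def seg(p,kind,box):
    u0,v0,u1,v1=box; fr=p["frame"].astype(float)
    B,G,R=fr[...,0],fr[...,1],fr[...,2]
    if kind=="cork": m=(R>150)&(R-B>50)&(G>110)
    if kind=="blue": m=(B-R>12)&(B<200)
    if kind=="steel": m=(np.abs(R-B)<30)&(G>70)
    o=np.zeros(m.shape,np.uint8); o[v0:v1,u0:u1]=m[v0:v1,u0:u1]
    c,l,st,_=cv2.connectedComponentsWithStats(o,connectivity=8)
    if c<2: return None
    k=1+np.argmax(st[1:,4]); reg=(l==k).astype(np.uint8)
    cs,_=cv2.findContours(reg,cv2.RETR_EXTERNAL,cv2.CHAIN_APPROX_NONE)
    cv2.drawContours(reg,cs,-1,1,-1); return reg.astype(bool)
E
python3 - <<'E'
from seg import *
P={n:manip.snapshot(n) for n in("side","top")}
T={"coaster_top":("cork",(135,175,172,215),(180,250,232,290)),"lid_centre":("steel",(197,180,224,210),(222,212,253,242)),
"mug_centre":("blue",(235,172,272,212),(235,178,270,220)),"press_centre":("steel",(285,190,310,212),(266,174,286,196)),"brewer_centre":("steel",(330,170,360,201),(263,155,290,178))}
vis={n:P[n]["frame"].copy() for n in P}
for o,(k,bt,bs) in T.items():
    R={"top":seg(P["top"],k,bt),"side":seg(P["side"],k,bs)}
    for n in R:
        cs,_=cv2.findContours(R[n].astype(np.uint8),cv2.RETR_EXTERNAL,cv2.CHAIN_APPROX_NONE); cv2.drawContours(vis[n],cs,-1,(0,255,0),1)
    x0=atz(P["top"],((bt[0]+bt[2])/2,(bt[1]+bt[3])/2),40)[:2]
    ex=[-0.6] if o=="mug_centre" else []
    print(o,[int(R[n].sum()) for n in R],[np.round(q,2) for q in fit([(P[n],R[n]) for n in R],o,[*x0,40]+ex)])
    for z in (40,50): print("  z",z,*[[np.round(q,2) for q in fit([(P[n],R[n])],o,[*x0]+ex,fixz=z)] for n in R])
v=vis["top"][130:260,70:470];cv2.imwrite("pics/s1.png",cv2.resize(v,None,fx=2,fy=2,interpolation=0))
v=vis["side"][140:300,170:300];cv2.imwrite("pics/s2.png",cv2.resize(v,None,fx=3.5,fy=3.5,interpolation=0))
s=manip.read_state();print(proj(P["top"],s["ee_pos"]),proj(P["side"],s["ee_pos"]))
E
```

```text
coaster_top [607, 763] [array([521.17, 364.52,  62.94]), np.float64(0.05)]
  z 40 [array([524.75, 371.18]), np.float64(0.01)] [array([535.93, 339.76]), np.float64(0.01)]
  z 50 [array([523.57, 368.45]), np.float64(0.01)] [array([529.48, 350.14]), np.float64(0.02)]
lid_centre [349, 327] [array([520.24, 160.63,  50.44]), np.float64(0.07)]
  z 40 [array([523.16, 162.38]), np.float64(0.0)] [array([525.64, 146.08]), np.float64(0.06)]
  z 50 [array([521.91, 161.25]), np.float64(0.0)] [array([519.07, 159.48]), np.float64(0.06)]
mug_centre [456, 667] [array([521.59,  18.26,  54.38,  -0.79]), np.float64(0.09)]
  z 40 [array([524.4 ,  18.99,  -0.81]), np.float64(0.04)] [array([532.12,  -8.81,  -1.03]), np.float64(0.02)]
  z 50 [array([5.2396e+02, 1.7600e+01, 1.4000e-01]), np.float64(0.11)] [array([524.82,   8.47,  -0.95]), np.float64(0.04)]
press_centre [176, 104] [array([ 500.46, -159.04,   53.12]), np.float64(0.01)]
  z 40 [array([ 502.92, -160.03]), np.float64(0.01)] [array([ 507.9, -184.1]), np.float64(0.0)]
  z 50 [array([ 501.88, -158.89]), np.float64(0.0)] [array([ 501.42, -164.95]), np.float64(0.0)]
brewer_centre [524, 459] [array([ 555.92, -324.37,   62.84]), np.float64(0.3)]
  z 40 [array([ 559.17, -329.62]), np.float64(0.0)] [array([ 569.29, -368.05]), np.float64(0.32)]
  z 50 [array([ 557.57, -327.32]), np.float64(0.0)] [array([ 563.74, -346.14]), np.float64(0.31)]
[ 48.28551476 301.72502524] [318.05311833 334.64528676]
```

View pics/s1.png

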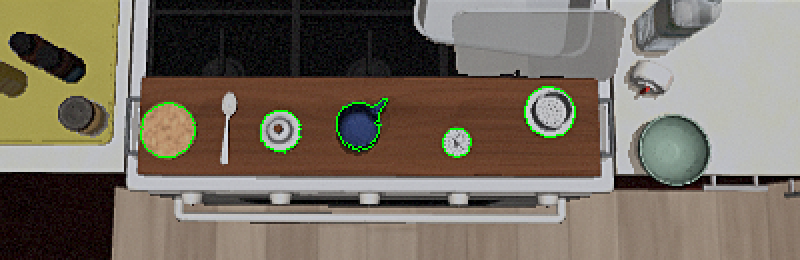

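View pics/s2.png

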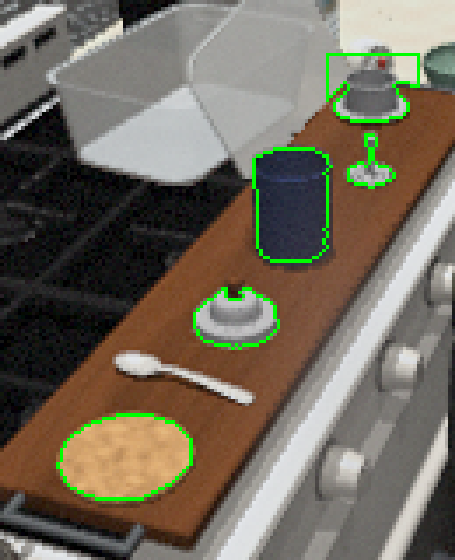

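Run:
```python
from seg import *
P={n:manip.snapshot(n) for n in("side","top")}
s=manip.read_state()
from scipy.spatial.transform import Rotation as Ro
R=Ro.from_euler("xyz",s["eef_rot"]).as_matrix()
for n in P:
    im=P[n]["frame"].copy(); im=cv2.resize(im,None,fx=4,fy=4,interpolation=0)
    for off in ([0,0,0],[0,50,-20],[0,-50,-20],[0,0,-120]):
        q=(proj(P[n],np.array(s["ee_pos"])+R@np.array(off))+.5)*4; cv2.circle(im,tuple(int(a) for a in q),4,(0,0,255),-1)
    c=(proj(P[n],s["ee_pos"])*4).astype(int)
    cv2.imwrite(f"pics/tcp_{n}.png",im[max(c[1]-200,0):c[1]+200,max(c[0]-200,0):c[0]+200])
# hough/edges straightness: knobs row. board edge
g=P["top"]["frame"].astype(float)
m=(g[...,2]-g[...,0]>25)
for u in range(145,372,15):
    col=np.nonzero(m[150:225,u])[0]+150; print(u,col.min(),col.max(),end=" | ")
T={"coaster_top":("cork",(135,175,172,215),(180,250,232,290)),"lid_centre":("steel",(197,180,224,210),(222,212,253,242)),
"press_centre":("steel",(285,190,310,212),(266,174,286,196))}
for o,(k,bt,bs) in T.items():
    x0=atz(P["top"],((bt[0]+bt[2])/2,(bt[1]+bt[3])/2),40)[:2]
    for n,b in(("top",bt),("side",bs)): print(o,n,[np.round(q,2) for q in fit([(P[n],seg(P[n],k,b))],o,[*x0,40])])
```

```text
145 169 216 | 160 168 217 | 175 168 217 | 190 168 217 | 205 169 217 | 220 169 217 | 235 168 217 | 250 169 217 | 265 169 217 | 280 168 217 | 295 169 217 | 310 169 217 | 325 169 217 | 340 169 217 | 355 169 217 | 370 212 216 | coaster_top top [array([529.79, 381.49,   2.26]), np.float64(0.0)]
coaster_top side [array([544.44, 326.28,  27.21]), np.float64(0.01)]
lid_centre top [array([520.66, 160.02,  57.77]), np.float64(0.0)]
lid_centre side [array([519.67, 158.27,  49.05]), np.float64(0.06)]
press_centre top [array([ 496.73, -154.55,   91.28]), np.float64(0.0)]
press_centre side [array([ 500.94, -163.43,   50.88]), np.float64(0.0)]
```

View pics/tcp_top.png

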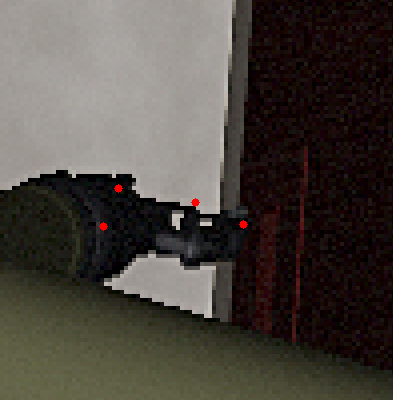

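View pics/tcp_side.png

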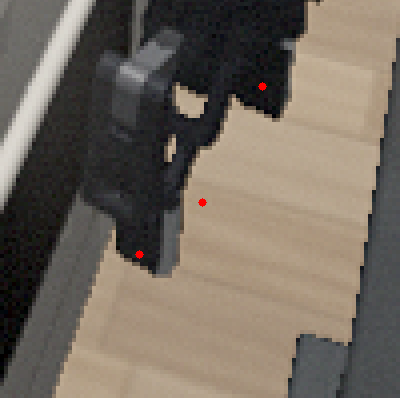

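Run:
```python
from seg import *
P={n:manip.snapshot(n) for n in("side","top")}
g=cv2.cvtColor(P["top"]["frame"],cv2.COLOR_BGR2GRAY).astype(float)
g=cv2.GaussianBlur(g,(0,0),1)
for lo,hi in((105,140),):
  out=[]
  for u in list(range(35,500,20)):
    d=np.abs(np.diff(g[lo:hi,u])); k=np.argmax(d); 
    out.append((u,lo+k+ (0.5*(d[k-1]-d[k+1])/(d[k-1]-2*d[k]+d[k+1]) if 0<k<len(d)-1 else 0)))
  print([(u,round(float(v),1)) for u,v in out])
# board handle edges, stove front edge (white line) rows 218-245
out=[]
for u in range(135,375,12):
    d=np.diff(g[212:224,u]);k=np.argmax(d);out.append((u,212+int(k)))
print(out)
v=P["top"]["frame"];cv2.imwrite("pics/tl.png",cv2.resize(v[90:260,0:256],None,fx=3,fy=3,interpolation=0));cv2.imwrite("pics/tr.png",cv2.resize(v[90:260,256:],None,fx=3,fy=3,interpolation=0))
v=P["side"]["frame"];cv2.imwrite("pics/sl.png",cv2.resize(v,(800,600),interpolation=2))
```

```text
[(35, 127.7), (55, 127.8), (75, 127.9), (95, 127.9), (115, 127.9), (135, 127.9), (155, 127.8), (175, 121.5), (195, 121.7), (215, 121.5), (235, 121.1), (255, 121.8), (275, 121.9), (295, 121.9), (315, 128.4), (335, 128.4), (355, 132.9), (375, 128.9), (395, 128.7), (415, 128.9), (435, 128.7), (455, 128.7), (475, 128.7), (495, 123.6)]
[(135, 218), (147, 217), (159, 217), (171, 217), (183, 217), (195, 217), (207, 218), (219, 218), (231, 218), (243, 218), (255, 218), (267, 218), (279, 218), (291, 218), (303, 218), (315, 218), (327, 218), (339, 218), (351, 218), (363, 218)]
```

View pics/tl.png

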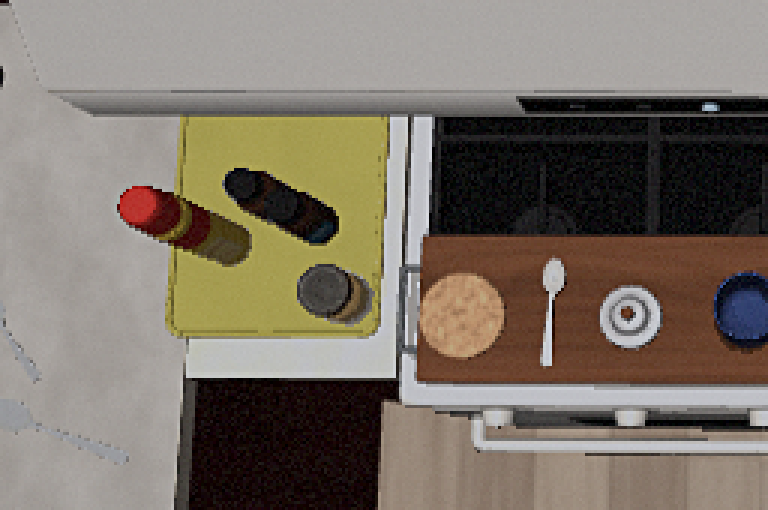

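View pics/sl.png

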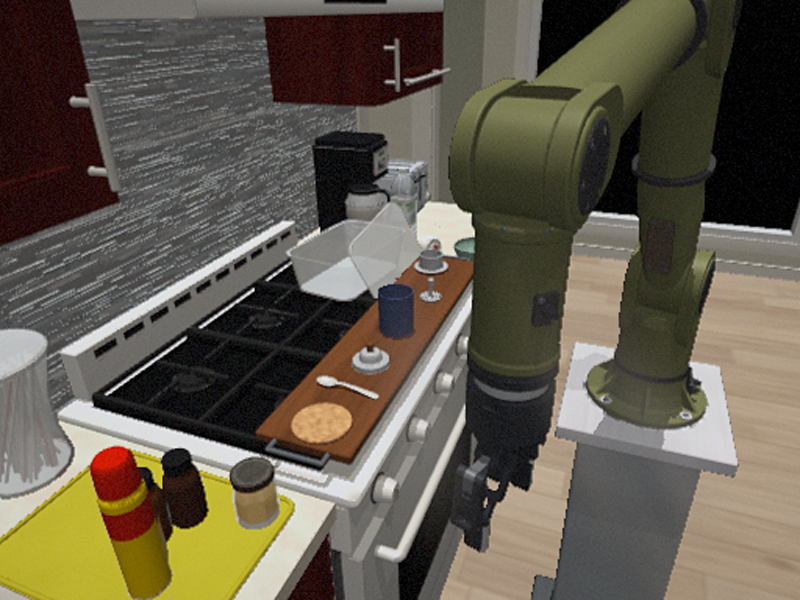

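Run:
```python
from seg import *
P={n:manip.snapshot(n) for n in("side","top")}
rt=seg(P["top"],"blue",(235,172,272,212)); rs=seg(P["side"],"blue",(235,178,270,220))
for z in(52,54,56):
    for y in(-.7,-1): print(z,*[np.round(q,2) for q in fit([(P["top"],rt)],"mug_centre",[522,17,y],fixz=z)])
r=manip.look_for(P["top"],"mug_handle")
r=manip.silhouettes(P["top"],"mug_handle"); print([(q["centre"],q["confidence"],q["region"].sum()) for q in r])
vv,uu=np.nonzero(rt); i=np.argsort(uu-vv)[-4:]; print([(uu[k],vv[k]) for k in i],[atz(P["top"],(uu[k],vv[k]),54+75)[:2].round(1).tolist() for k in i])
print("handle model px",proj(P["top"],(523+71*.7,17-71*.7,54+60)))
for n,b in(("top",(225,165,285,220)),("side",(220,140,330,235))):
    cv2.imwrite(f"pics/z_{n}.png",cv2.resize(P[n]["frame"][b[1]:b[3],b[0]:b[2]],None,fx=8 if n=="top" else 6,fy=8 if n=="top" else 6,interpolation=0))
b=(290,120,400,210);cv2.imwrite("pics/z_br.png",cv2.resize(P["top"]["frame"][b[1]:b[3],b[0]:b[2]],None,fx=6,fy=6,interpolation=0))
```

```text
52 [522.95  18.65  -0.8 ] 0.05
52 [522.91  18.54  -0.79] 0.05
54 [522.86  18.55  -0.79] 0.05
54 [522.89  18.23  -0.8 ] 0.05
56 [522.45  18.04  -0.78] 0.05
56 [522.2   18.21  -0.79] 0.05
[([249.1, 193.9], 0.58, np.int64(490))]
[(np.int64(262), np.int64(180)), (np.int64(263), np.int64(180)), (np.int64(262), np.int64(179)), (np.int64(263), np.int64(179))] [[564.3, -27.9], [564.3, -31.4], [567.8, -27.9], [567.8, -31.3]]
handle model px [263.32128869 178.3763212 ]
```

View pics/z_top.png

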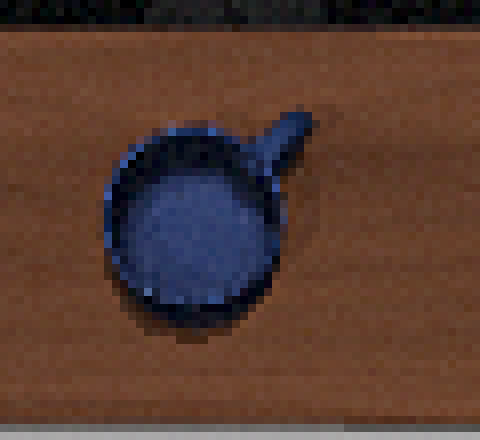

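View pics/z_side.png

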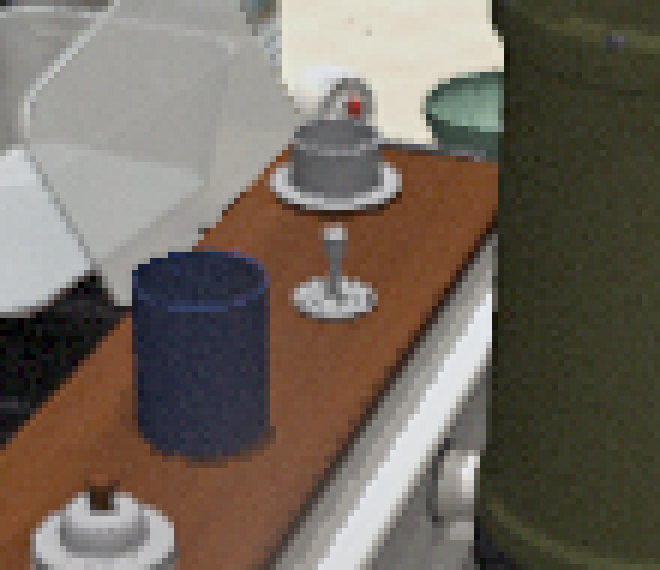

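View pics/z_br.png

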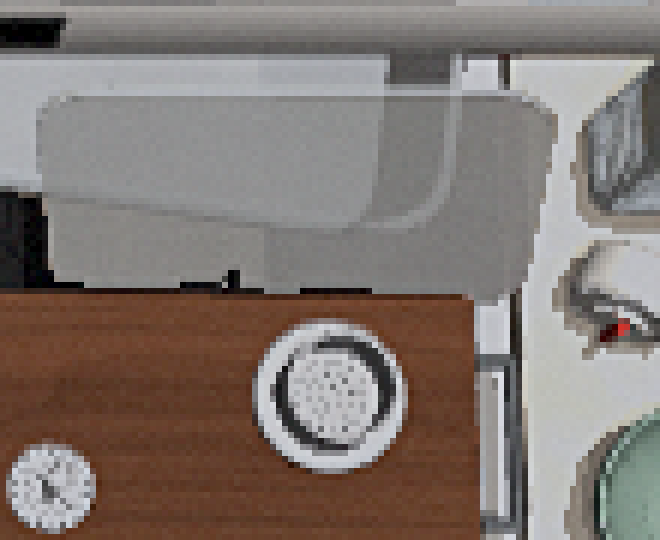

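Request:
{"op": "arm_command", "data": {"increments": [[0.7, -300, -114, 0, 0.2], [0.7, -300, -114, 0, 0.2], [0.7, -300, -114, 0, 0.3], [0.7, -300, -114, 0, 0.3], [0.7, -300, -114, 0, 0.4], [0.7, -300, -114, 0, 0.5], [0.7, -551, -528, 0, 0.53], [0.7, -551, -528, 0, 0.53], [0.7, -551, -528, 0, 0.53], [0.7, -551, -528, 0, 0.53], [0.7, -551, -528, 0, 0.53], [0.7, -551, -528, 0, 0.53]]}}

```text
time_s: 3.3
ee_pos: [502.5, 166.6, 231.7]
eef_rot: [3.14, 0.0, 2.354]
contact_force: [0.4, 1.2, -0.4]
opening: 59.7
```

Request:
{"op": "arm_command", "data": {"increments": [[0.7, -178, -90, 0, 0], [0.7, -178, -90, 0, 0], [0.7, -178, -90, 0, 0], [0.7, -178, -90, 0, 0], [0.7, -178, -90, 0, 0], [0.7, -178, -90, 0, 0], [0.7, -178, -90, 0, 0], [0.7, -178, -90, 25, 0], [0.7, -178, -90, 25, 0]]}}

```text
time_s: 4.2
ee_pos: [562.2, -20.5, 203.9]
eef_rot: [-3.139, -0.004, 2.358]
contact_force: [-1.6, -0.4, 0.1]
opening: 59.9
```

```bash
cat > look.py <<'E'
from seg import *
import sys
tag=sys.argv[1]
s=manip.read_state(); print(np.round(s["ee_pos"],1),np.round(s["eef_rot"],3),round(s["opening"],1),s["time_s"],np.round(s["contact_force"],1))
P={n:manip.snapshot(n) for n in("side","top")}
out=[]
for n in("top","side"):
    q=proj(P[n],s["ee_pos"]).astype(int); im=P[n]["frame"]
    w=int(sys.argv[2]) if len(sys.argv)>2 else 35
    if len(sys.argv)>4: q=proj(P[n],[float(a) for a in sys.argv[3:6]]).astype(int)
    u0,v0=min(max(q[0]-w,0),512-2*w),min(max(q[1]-w,0),384-2*w)
    print(n,"tcp px",np.round(proj(P[n],s["ee_pos"]),1),"crop origin",u0,v0,"scale",round(400/(2*w),2))
    out.append(cv2.resize(im[v0:v0+2*w,u0:u0+2*w],(400,400),interpolation=0))
cv2.imwrite(f"pics/{tag}.png",np.hstack(out))
E
python3 look.py a1 40
```

```text
[562.2 -20.5 203.9] [-3.139 -0.004  2.358] 59.9 4.2 [-1.6 -0.4  0.1]
top tcp px [260.  176.7] crop origin 220 136 scale 5.0
side tcp px [245.1 164.7] crop origin 205 124 scale 5.0
```

View pics/a1.png

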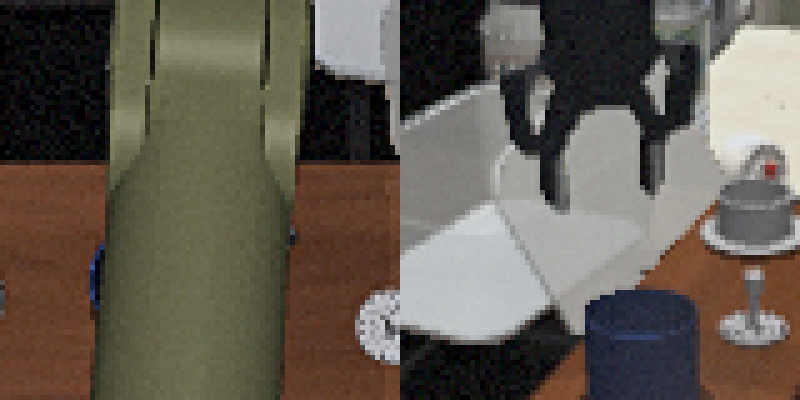

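Request:
{"op": "arm_command", "data": {"increments": [[0.7, -3, 0, 20, 0], [0.7, -3, 0, 40, 0], [0.7, -3, 0, 60, 0], [0.7, -3, 0, 80, 0], [0.7, -3, 0, 95, 0], [0.7, -3, 0, 107, 0], [0.7, -3, 0, 107, 0]]}}

```text
time_s: 5.0
ee_pos: [565.1, -22.9, 98.3]
eef_rot: [-3.14, -0.003, 2.357]
contact_force: [0.4, -0.0, 0.2]
opening: 60.0
```

```bash
python3 look.py a2 40
```

```text
[565.1 -22.9  98.3] [-3.140e+00 -3.000e-03  2.357e+00] 60.0 5.0 [ 0.4 -0.   0.2]
top tcp px [260.5 181.3] crop origin 220 141 scale 5.0
side tcp px [245.5 191.9] crop origin 205 151 scale 5.0
```

View pics/a2.png

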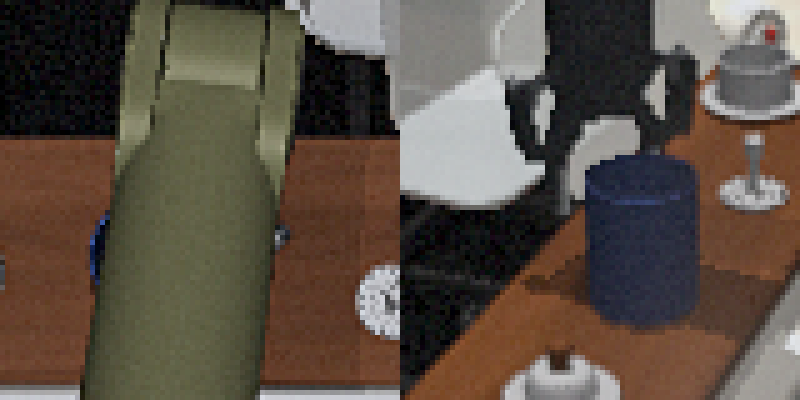

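Request:
{"op": "arm_command", "data": {"increments": [[0, 0, 0, 0, 0], [0, 0, 0, 0, 0], [0, 0, 0, 0, 0], [0, 0, 0, 0, 0], [0, 0, 0, 0, 0], [0, 0, 0, 0, 0], [0, 0, 0, 0, 0], [0, 0, 0, 0, 0]]}}

```text
time_s: 5.9
ee_pos: [567.1, -23.3, 100.8]
eef_rot: [3.139, 0.001, 2.357]
contact_force: [0.1, -0.4, 5.0]
opening: 15.0
```

Request:
{"op": "arm_command", "data": {"increments": [[0, 0, 0, -5, 0], [0, 0, 0, -12, 0], [0, 0, 0, -25, 0], [0, 0, 0, -40, 0], [0, 0, 0, -60, 0], [0, 0, 0, -80, 0], [0, 0, 0, -80, 0]]}}

```text
time_s: 6.6
ee_pos: [569.2, -23.6, 184.8]
eef_rot: [3.134, 0.005, 2.357]
contact_force: [0.5, -0.3, -2.3]
opening: 14.7
```

```bash
python3 look.py a3 40
```

```text
[569.2 -23.6 184.8] [3.134 0.005 2.357] 14.7 6.6 [ 0.5 -0.3 -2.3]
top tcp px [260.9 175.6] crop origin 220 135 scale 5.0
side tcp px [243.7 169.3] crop origin 203 129 scale 5.0
```

View pics/a3.png

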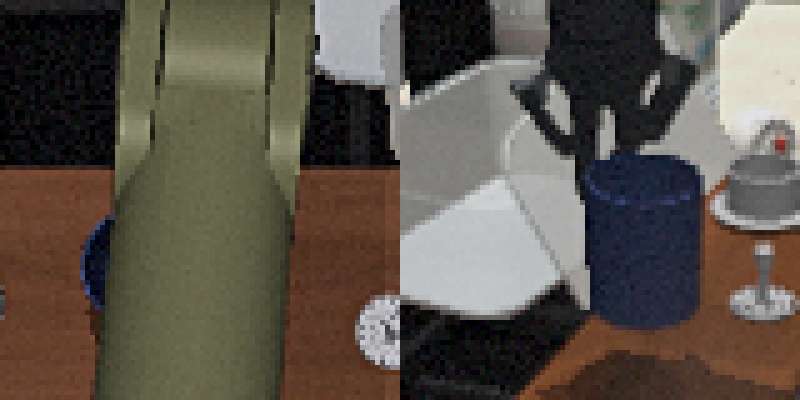

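Request:
{"op": "arm_command", "data": {"increments": [[0, 10, 10, -5, 0], [0, 30, 30, -5, 0], [0, 55, 55, -5, 0], [0, 80, 80, -5, 0], [0, 107, 105, -5, 0], [0, 134, 132, -5, 0], [0, 160, 158, -5, 0], [0, 187, 184, -5, 0], [0, 212, 208, -5, 0], [0, 232, 228, 0, 0], [0, 243, 239, 0, 0], [0, 247, 243, 0, 0]]}}

```text
time_s: 7.9
ee_pos: [562.5, 325.6, 180.6]
eef_rot: [3.14, 0.0, 2.36]
contact_force: [0.2, 0.1, -2.6]
opening: 15.1
```

Request:
{"op": "arm_command", "data": {"increments": [[0, 0, 0, 0, 0], [0, 0, 0, 0, 0]]}}

```text
time_s: 8.1
ee_pos: [562.7, 324.0, 180.4]
eef_rot: [-3.142, 0.001, 2.359]
contact_force: [-0.0, -0.4, -2.8]
opening: 14.7
```

```bash
python3 look.py a4 50
```

```text
[562.7 324.  180.4] [-3.142e+00  1.000e-03  2.359e+00] 14.7 8.1 [-0.  -0.4 -2.8]
top tcp px [156.5 177.5] crop origin 106 127 scale 4.0
side tcp px [194.9 220.4] crop origin 144 170 scale 4.0
```

View pics/a4.png

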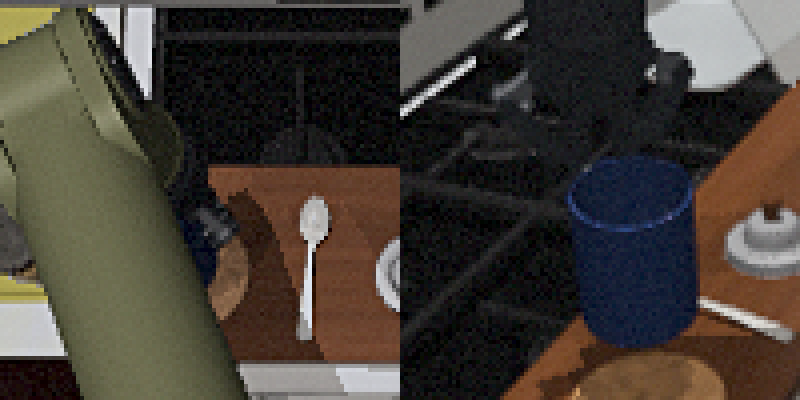

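Run:
```python
from seg import *
P=manip.snapshot("side")
m=seg(P,"blue",(180,205,235,260)); print(m.sum())
im=P["frame"].copy();cs,_=cv2.findContours(m.astype(np.uint8),0,1);cv2.drawContours(im,cs,-1,(0,255,0),1);cv2.imwrite("pics/m.png",cv2.resize(im[190:300,150:260],None,fx=5,fy=5,interpolation=0))
for z in (131,134,137): print(z,*[np.round(q,2) for q in fit([(P,m)],"mug_centre",[521,365],fixz=z)])
```

```text
1333
131 [520.29 362.73] 0.02
134 [517.83 366.43] 0.02
137 [515.36 370.32] 0.03
```

View pics/m.png

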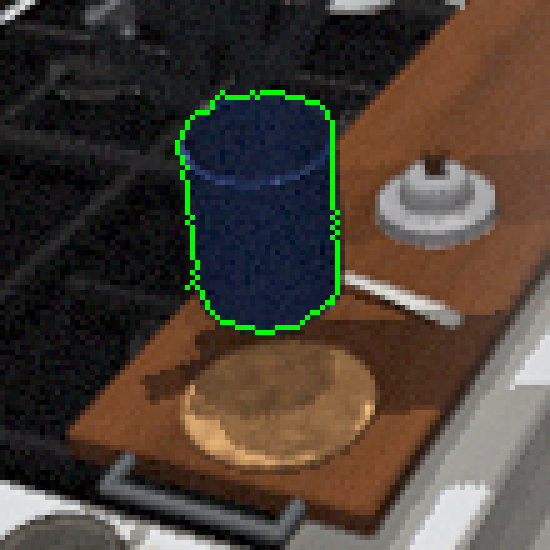

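Request:
{"op": "arm_command", "data": {"increments": [[0, -3, 1, 15, 0], [0, -3, 1, 30, 0], [0, -3, 1, 45, 0], [0, -3, 1, 55, 0], [0, -3, 1, 62, 0], [0, -3, 1, 62, 0], [0, -3, 1, 62, 0]]}}

```text
time_s: 8.95
ee_pos: [566.2, 322.7, 119.1]
eef_rot: [3.14, 0.001, 2.358]
contact_force: [-1.0, -0.4, -2.8]
opening: 15.0
```

Run:
```python
from seg import *
P=manip.snapshot("side");s=manip.read_state();print(np.round(s["ee_pos"],1))
m=seg(P,"blue",(175,205,235,280)); print(m.sum())
im=P["frame"].copy()
z=s["ee_pos"][2]-46.8
for zz in(z,z+2):
    r=fit([(P,m)],"mug_centre",[521,365],fixz=zz); print(zz,r)
S4=cv2.resize(im[190:300,150:260],None,fx=6,fy=6,interpolation=0)
for X,r_,zz,c in((522,52,62,(0,0,255)),(r[0][0],39,z,(0,255,0)),(r[0][0],39,z+97,(0,255,0))):
    y=365 if r_==52 else r[0][1]
    q=((pr(P,circ(X,y,zz,r_))+.5-[150,190])*6).astype(np.int32);cv2.polylines(S4,[q],True,c,1)
cv2.imwrite("pics/m2.png",S4[:600])
```

```text
[566.5 322.8 119.5]
1225
72.74233791866337 (array([521.1164276 , 364.92207847]), np.float64(0.035386811941862106))
74.74233791866337 (array([519.62755067, 366.88442682]), np.float64(0.039376500993967056))
```

View pics/m2.png

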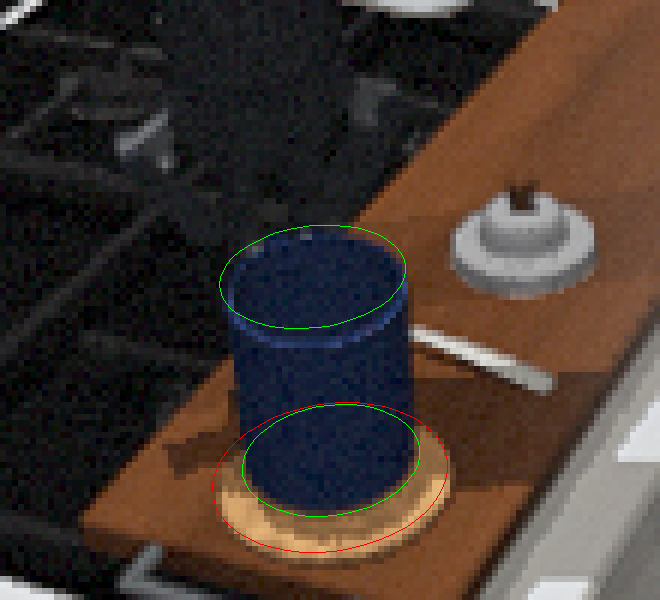

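Request:
{"op": "arm_command", "data": {"increments": [[0, -1, -1, 3, 0], [0, -1, -1, 6, 0], [0, -1, -1, 8, 0], [0, -1, -1, 8, 0]]}}

```text
time_s: 9.4
ee_pos: [567.2, 320.9, 112.0]
eef_rot: [3.138, 0.002, 2.357]
contact_force: [1.3, -1.4, -0.1]
opening: 14.9
```

Request:
{"op": "arm_command", "data": {"increments": [[0, 0, 0, 1, 0], [0, 0, 0, 2, 0], [0, 0, 0, 2, 0]]}}

```text
time_s: 9.7
ee_pos: [568.0, 320.4, 110.4]
eef_rot: [3.138, 0.003, 2.357]
contact_force: [2.0, -3.0, 1.4]
opening: 14.9
```

Request:
{"op": "arm_command", "data": {"increments": [[0, -1, 0, 1.5, 0], [0, -1, 0, 1.5, 0], [0, -1, 0, 1.5, 0]]}}

```text
time_s: 10.0
ee_pos: [568.8, 319.5, 109.1]
eef_rot: [3.138, 0.003, 2.356]
contact_force: [-0.6, -2.6, 3.4]
opening: 14.8
```

```bash
cat > rel.py <<'E'
from seg import *
P=manip.snapshot("side")
im=P["frame"];S4=cv2.resize(im[200:300,150:260],None,fx=7,fy=7,interpolation=cv2.INTER_CUBIC)
cv2.imwrite("pics/m3.png",S4[:600])
E
python3 rel.py
```

```text
(no output)
```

View pics/m3.png

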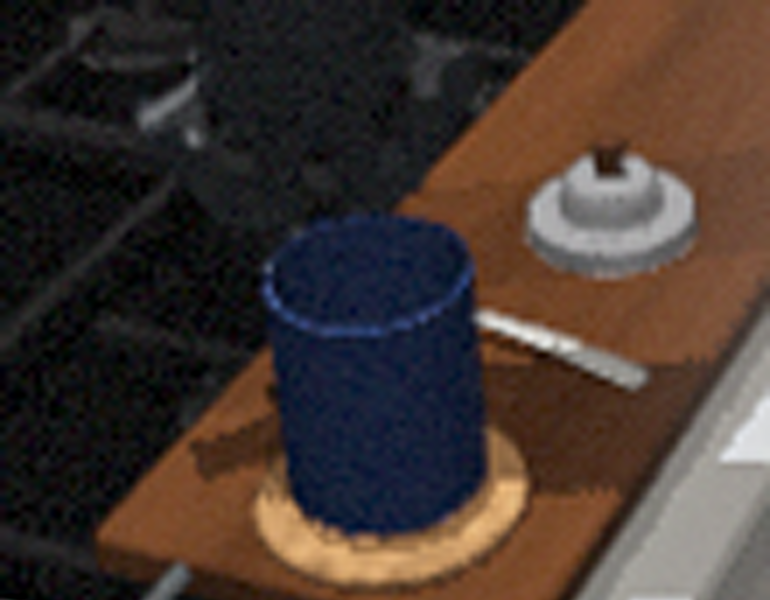

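Run:
```python
from seg import *
P=manip.snapshot("side");s=manip.read_state();print(np.round(s["ee_pos"],1))
m=seg(P,"blue",(175,205,230,280)); print(m.sum())
im=P["frame"].copy()
for zz in(62,64): print(zz,*fit([(P,m)],"mug_centre",[521,365],fixz=zz))
cs,_=cv2.findContours(m.astype(np.uint8),0,1);cv2.drawContours(im,cs,-1,(0,255,0),1);S4=cv2.resize(im[200:300,150:260],None,fx=6,fy=6,interpolation=0)
cv2.imwrite("pics/m4.png",S4)
```

```text
[568.8 319.5 109.1]
1218
62 [525.17762432 358.18289563] 0.023976966738700867
64 [523.98191645 360.3825873 ] 0.027245720848441124
```

View pics/m4.png

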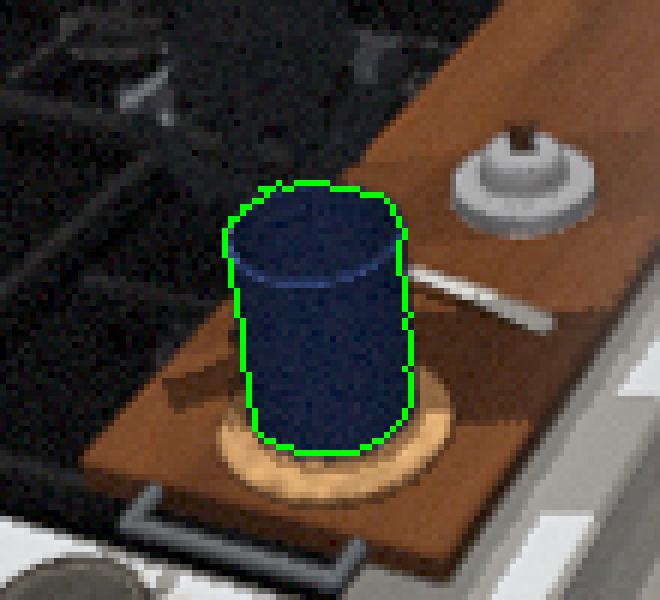

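Request:
{"op": "arm_command", "data": {"increments": [[0, 0, 0, -6, 0], [0, 6, 0, -6, 0], [0, 6, 0, -6, 0], [0, 6, 0, -1, 0], [0, 6, 0, 0, 0], [0, 6, 0, 0, 0]]}}

```text
time_s: 10.7
ee_pos: [564.9, 323.4, 109.2]
eef_rot: [3.137, 0.003, 2.356]
contact_force: [-0.1, -1.6, 1.3]
opening: 15.2
```

```bash
cat > mf.py <<'E'
from seg import *
P=manip.snapshot("side");s=manip.read_state();print(np.round(s["ee_pos"],1))
m=seg(P,"blue",(175,205,230,280)); print(m.sum())
for zz in(62,64): print(zz,*fit([(P,m)],"mug_centre",[521,365],fixz=zz))
E
python3 mf.py
```

```text
[564.9 323.4 109.3]
1215
62 [521.90427136 362.38236642] 0.029178760945796967
64 [520.3267279  364.43380608] 0.03306301310658455
```

Request:
{"op": "arm_command", "data": {"increments": [[0.1, 0, 0, 0, 0], [0.25, 0, 0, 0, 0], [0.5, 0, 0, 0, 0], [0.5, 0, 0, 0, 0]]}}

```text
time_s: 11.15
ee_pos: [564.6, 323.8, 109.1]
eef_rot: [3.137, 0.003, 2.356]
contact_force: [0.1, 0.1, -0.2]
opening: 42.6
```

```bash
python3 mf.py
```

```text
[564.6 323.7 109.1]
1217
62 [522.16812228 361.94222097] 0.028475012630224228
64 [520.6042051  363.97532329] 0.03204117342829704
```

Request:
{"op": "arm_command", "data": {"increments": [[0.5, 0, 0, -15, 0], [0.5, 0, 0, -40, 0], [0.5, 0, 0, -80, 0], [0.6, 0, 0, -110, 0], [0.6, 0, 0, -120, 0.1], [1, 0, -50, -120, 0.1], [1, 0, -100, -120, 0], [1, 0, -150, -120, 0], [1, 0, -180, -120, 0]]}}

```text
time_s: 12.1
ee_pos: [435.0, 193.8, 229.4]
eef_rot: [3.137, 0.002, 2.355]
contact_force: [-0.1, 1.0, -0.1]
opening: 85.3
```

```bash
python3 look.py a5 40 522 365 80
```

```text
[435.  193.8 229.4] [3.137e+00 2.000e-03 2.355e+00] 85.3 12.1 [-0.1  1.  -0.1]
top tcp px [192.2 214.7] crop origin 111 153 scale 5.0
side tcp px [257.1 190.3] crop origin 164 223 scale 5.0
```

View pics/a5.png

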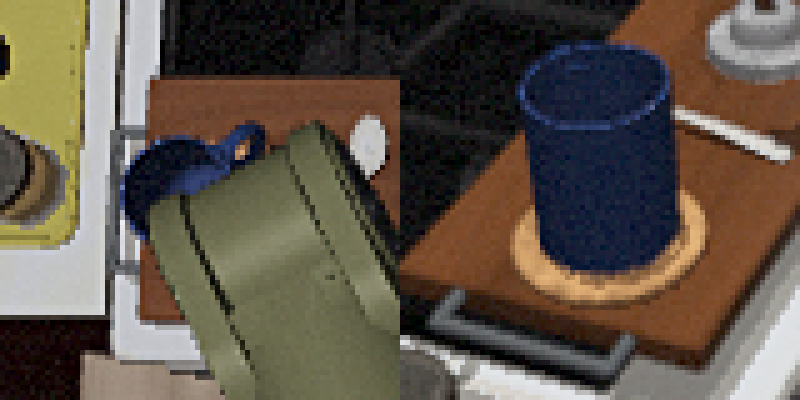

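Request:
{"op": "arm_command", "data": {"increments": [[1, -40, -25, 0, -0.05], [1, -80, -50, 0, -0.15], [1, -120, -74, 0, -0.25], [1, -160, -99, 0, -0.35], [1, -200, -124, 0, -0.45], [1, -240, -149, 0, -0.55], [1, -280, -173, 0, -0.65], [1, -320, -198, 0, -0.75], [1, -360, -223, 0, -0.787], [1, -400, -248, 0, -0.787], [1, -440, -272, 0, -0.787], [1, -454, -281, 0, -0.787]]}}

```text
time_s: 13.4
ee_pos: [556.2, -331.9, 229.4]
eef_rot: [-3.14, 0.004, 3.137]
contact_force: [-0.6, 0.0, 0.5]
opening: 85.2
```

Request:
{"op": "arm_command", "data": {"increments": [[1, 0, 0, 0, 0], [1, 0, 0, 0, 0]]}}

```text
time_s: 13.6
ee_pos: [556.7, -332.1, 229.7]
eef_rot: [-3.139, 0.004, 3.136]
contact_force: [0.3, -0.6, -0.4]
opening: 85.3
```

```bash
python3 look.py a6 45
python3 - <<'E'
from seg import *
P=manip.snapshot("top")
m=seg(P,"blue",(120,165,185,225)); print(m.sum())
for z in(60,62): print(*fit([(P,m)],"mug_centre",[522,365,-.79],fixz=z))
m=seg(P,"steel",(197,180,224,210)); 
for z in(54,): print("lid",*fit([(P,m)],"lid_centre",[522,160],fixz=z))
E
```

```text
[ 556.7 -332.1  229.7] [-3.139  0.004  3.136] 85.3 13.6 [ 0.3 -0.6 -0.4]
top tcp px [357.8 177.2] crop origin 312 132 scale 4.44
side tcp px [275.8 131.1] crop origin 230 86 scale 4.44
580
[522.43954041 367.50977395  -0.76728019] 0.044579558074474335
[521.39074241 366.50650488  -0.76809221] 0.04626927897334099
lid [521.39336894 160.57480984] 0.0018327643629163504
```

View pics/a6.png

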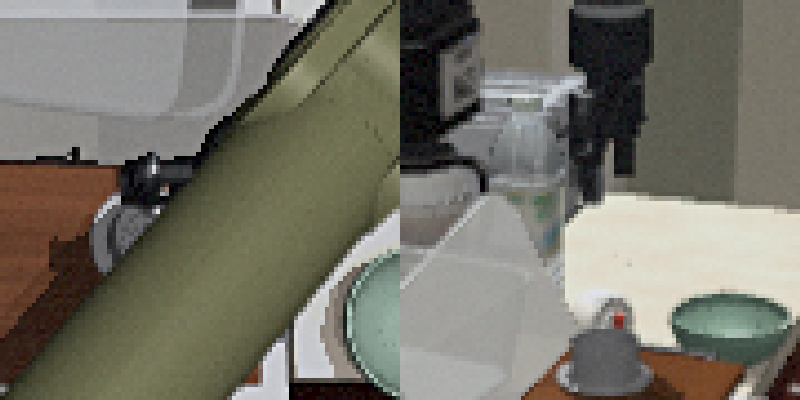

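Request:
{"op": "arm_command", "data": {"increments": [[1, 0, 6, 20, 0], [1, 0, 6, 50, 0], [1, 0, 6, 80, 0], [1, 0, 6, 105, 0], [1, 0, 6, 117, 0], [1, 0, 6, 117, 0], [1, 0, 6, 117, 0]]}}

```text
time_s: 14.45
ee_pos: [558.6, -323.7, 114.0]
eef_rot: [-3.14, 0.007, 3.14]
contact_force: [-0.4, 0.1, 0.6]
opening: 85.4
```

```bash
python3 look.py a7 30
```

```text
[ 558.6 -323.7  114. ] [-3.14   0.007  3.14 ] 85.4 14.45 [-0.4  0.1  0.6]
top tcp px [346.9 182.6] crop origin 316 152 scale 6.67
side tcp px [274.5 158.2] crop origin 244 128 scale 6.67
```

View pics/a7.png

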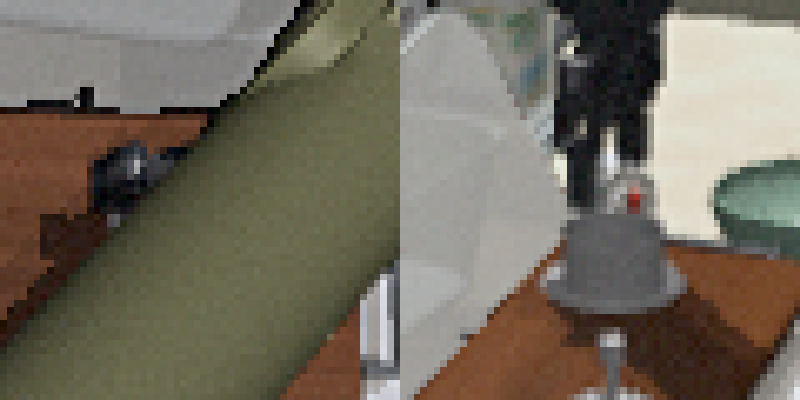

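Request:
{"op": "arm_command", "data": {"increments": [[1, 1.5, -2.5, 5, 0], [1, 1.5, -2.5, 15, 0], [1, 1.5, -2.5, 30, 0], [1, 1.5, -2.5, 42, 0], [1, 1.5, -2.5, 51, 0], [1, 1.5, -2.5, 51, 0], [1, 1.5, -2.5, 51, 0]]}}

```text
time_s: 15.25
ee_pos: [557.5, -327.0, 63.2]
eef_rot: [-3.14, 0.007, 3.14]
contact_force: [-0.5, -1.1, 1.0]
opening: 85.2
```

```bash
python3 look.py a8 30
```

```text
[ 557.5 -327.    63.2] [-3.14   0.007  3.14 ] 85.2 15.25 [-0.5 -1.1  1. ]
top tcp px [344.6 185.2] crop origin 314 155 scale 6.67
side tcp px [274.9 169. ] crop origin 244 139 scale 6.67
```

View pics/a8.png

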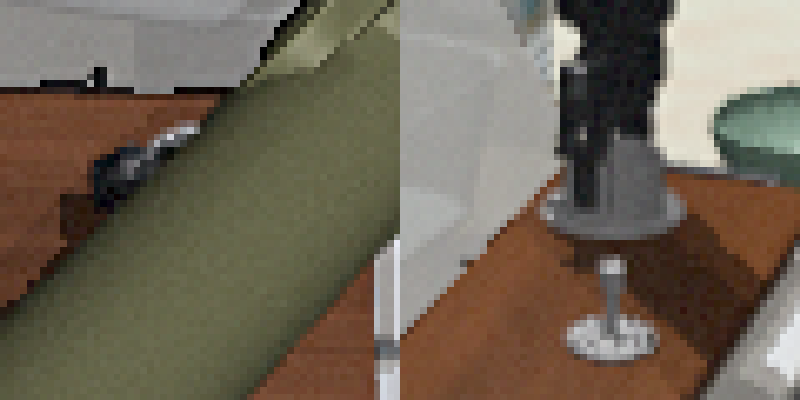

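Request:
{"op": "arm_command", "data": {"increments": [[0.9, 0, 0, -4, 0], [0.7, 0, 0, -4, 0], [0.5, 0, 0, -4, 0], [0.3, 0, 0, -4, 0], [0.3, 0, 0, -4, 0], [0.3, 0, 0, -4, 0], [0.3, 0, 0, -4, 0]]}}

```text
time_s: 16.05
ee_pos: [559.0, -327.9, 70.2]
eef_rot: [-3.139, 0.012, 3.14]
contact_force: [-2.3, 0.6, 7.1]
opening: 64.8
```

Request:
{"op": "arm_command", "data": {"increments": [[0, 0, 0, -8, 0], [0, 0, 0, -20, 0], [0, 0, 0, -45, 0], [0, 0, 0, -75, 0], [0, 0, 0, -105, 0], [0, 0, 0, -135, 0], [0, 0, 0, -160, 0], [0, 0, 0, -160, 0]]}}

```text
time_s: 16.85
ee_pos: [558.5, -329.2, 235.1]
eef_rot: [-3.135, 0.018, 3.139]
contact_force: [0.1, 0.2, -1.2]
opening: 64.3
```

```bash
python3 look.py a9 40
```

```text
[ 558.5 -329.2  235.1] [-3.135  0.018  3.139] 64.3 16.85 [ 0.1  0.2 -1.2]
top tcp px [357.3 176.3] crop origin 317 136 scale 5.0
side tcp px [275.1 129.9] crop origin 235 89 scale 5.0
```

View pics/a9.png

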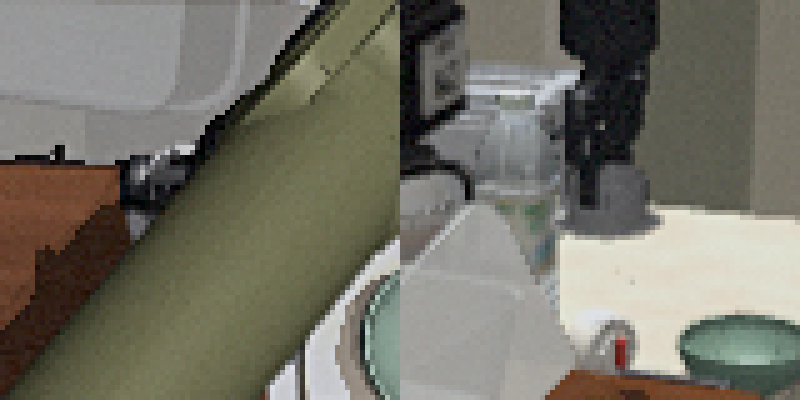

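Request:
{"op": "arm_command", "data": {"increments": [[0, 1, 15, 0, 0], [0, 3, 50, 0, 0], [0, 5, 90, 0, 0], [0, 7, 132, 0, 0], [0, 9, 174, 0, 0], [0, 11, 216, 0, 0], [0, 13, 258, 0, 0], [0, 15, 300, 0, 0], [0, 17, 342, 0, 0], [0, 19, 384, 0, 0], [0, 21, 420, 0, 0], [0, 22, 440, 0, 0]]}}

```text
time_s: 18.15
ee_pos: [534.1, 116.8, 227.2]
eef_rot: [-3.139, 0.009, -3.139]
contact_force: [0.8, -1.0, -1.7]
opening: 64.5
```

Request:
{"op": "arm_command", "data": {"increments": [[0, 1, 20, -5, 0], [0, 3, 55, -8, 0], [0, 5, 95, -8, 0], [0, 7, 137, -8, 0], [0, 9, 179, -8, 0], [0, 10, 215, -8, 0], [0, 11, 240, -8, 0], [0, 11, 249, -8, 0], [0, 11, 249, -8, 0], [0, 11, 249, -8, 0]]}}

```text
time_s: 19.15
ee_pos: [522.8, 363.4, 233.7]
eef_rot: [-3.136, 0.009, -3.141]
contact_force: [0.1, -0.8, -1.8]
opening: 64.5
```

```bash
python3 look.py b1 40
```

```text
[522.8 363.4 233.7] [-3.136  0.009 -3.141] 64.5 19.15 [ 0.1 -0.8 -1.8]
top tcp px [139.4 186.9] crop origin 99 146 scale 5.0
side tcp px [199.1 212.6] crop origin 159 172 scale 5.0
```

View pics/b1.png

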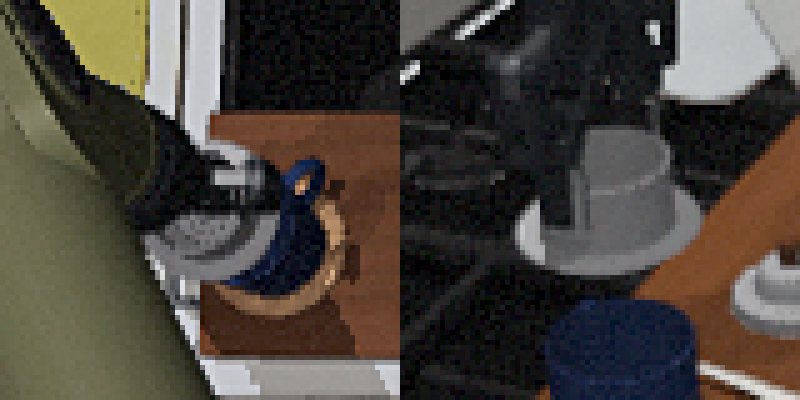

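Request:
{"op": "arm_command", "data": {"increments": [[0, 0, 1.5, 15, 0], [0, 0, 1.5, 30, 0], [0, 0, 1.5, 42, 0], [0, 0, 1.5, 50, 0], [0, 0, 1.5, 50, 0], [0, 0, 1.5, 50, 0]]}}

```text
time_s: 19.85
ee_pos: [523.6, 364.6, 184.3]
eef_rot: [-3.138, 0.009, 3.141]
contact_force: [-0.2, -0.4, -1.6]
opening: 64.4
```

```bash
python3 look.py b2 30 522 365 165; cp pics/b2.png pics/b2a.png
```

```text
[523.6 364.6 184.3] [-3.138  0.009  3.141] 64.4 19.85 [-0.2 -0.4 -1.6]
top tcp px [143.6 188.9] crop origin 115 160 scale 6.67
side tcp px [200.2 229.7] crop origin 171 206 scale 6.67
```

View pics/b2.png

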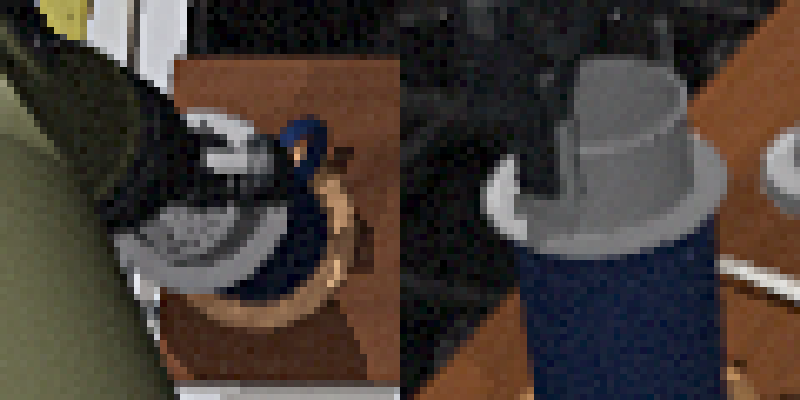

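Run:
```python
from seg import *
P=manip.snapshot("side")
S=cv2.resize(P["frame"][206:266,171:231],None,fx=10,fy=10,interpolation=0)
def dr(x,y,z,r,c):
    q=((pr(P,circ(x,y,z,r))+.5-[171,206])*10).astype(np.int32);cv2.polylines(S,[q],True,c,1)
dr(521.9,362,62+97,39,(255,255,0))
for zf,c in((168,(0,0,255)),(164,(0,255,0))):
    dr(521.9,362,zf+9,46,c);dr(521.9,362,zf+45,32.5,c)
cv2.imwrite("pics/b3.png",S)
```

```text
(no output)
```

View pics/b3.png

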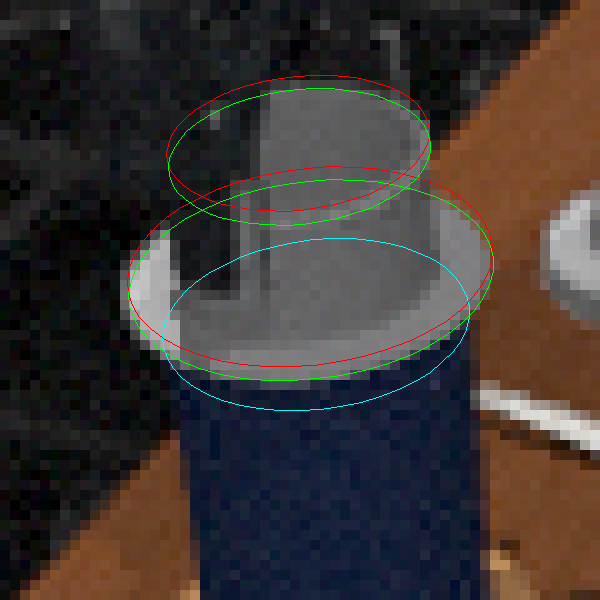

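Request:
{"op": "arm_command", "data": {"increments": [[0, 2.5, 0, 2, 0], [0, 2.5, 0, 5, 0], [0, 2.5, 0, 8, 0], [0, 2.5, 0, 8, 0]]}}

```text
time_s: 20.4
ee_pos: [521.3, 364.6, 176.5]
eef_rot: [-3.138, 0.01, 3.142]
contact_force: [-0.2, -0.5, -1.9]
opening: 64.6
```

Request:
{"op": "arm_command", "data": {"increments": [[0, 0, 0, 2, 0], [0, 0, 0, 3, 0], [0, 0, 0, 3, 0]]}}

```text
time_s: 20.7
ee_pos: [521.2, 364.5, 173.2]
eef_rot: [-3.138, 0.009, 3.142]
contact_force: [0.3, 0.6, -1.9]
opening: 64.6
```

Request:
{"op": "arm_command", "data": {"increments": [[0, 0, 0, 1.5, 0], [0, 0, 0, 3, 0], [0, 0, 0, 3, 0]]}}

```text
time_s: 21.0
ee_pos: [521.1, 364.4, 169.9]
eef_rot: [-3.137, 0.009, 3.141]
contact_force: [0.2, 0.0, -1.6]
opening: 64.9
```

```bash
python3 look.py b4 25 522 365 165
```

```text
[521.1 364.4 169.9] [-3.137  0.009  3.141] 64.9 21.0 [ 0.2  0.  -1.6]
top tcp px [144.8 190.3] crop origin 120 165 scale 8.0
side tcp px [201.6 234.7] crop origin 176 211 scale 8.0
```

View pics/b4.png

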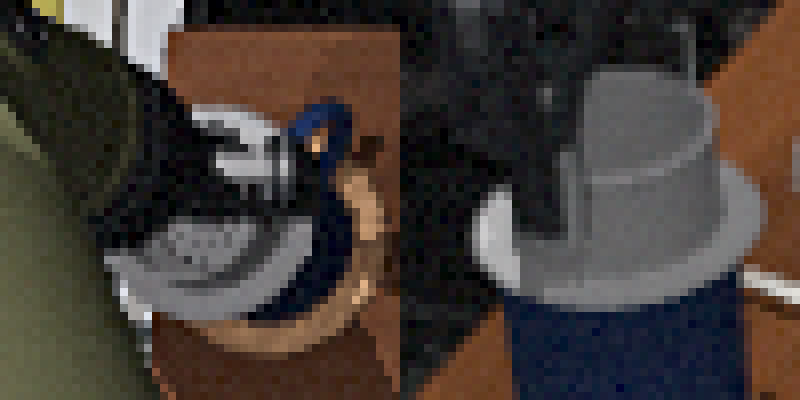

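Request:
{"op": "arm_command", "data": {"increments": [[0, 0, 0, 1.5, 0], [0, 0, 0, 3, 0], [0, 0, 0, 3, 0]]}}

```text
time_s: 21.4
ee_pos: [521.6, 364.6, 168.5]
eef_rot: [-3.139, 0.01, 3.141]
contact_force: [-1.1, -0.3, 5.2]
opening: 65.0
```

Request:
{"op": "arm_command", "data": {"increments": [[0, 0, 0, 1.5, 0], [0, 0, 0, 2, 0], [0, 0, 0, 2, 0]]}}

```text
time_s: 21.7
ee_pos: [521.9, 364.7, 168.5]
eef_rot: [-3.14, 0.011, 3.141]
contact_force: [-3.6, -2.1, 8.2]
opening: 64.8
```

Request:
{"op": "arm_command", "data": {"increments": [[0.8, 0, 0, 0, 0], [0.9, 0, 0, 0, 0], [1, 0, 0, 0, 0], [1, 0, 0, 0, 0], [1, 0, 0, -10, 0], [1, 0, 0, -30, 0], [1, 0, 0, -60, 0], [1, 0, 0, -80, 0], [1, 0, 0, -80, 0]]}}

```text
time_s: 22.6
ee_pos: [522.8, 365.8, 252.9]
eef_rot: [3.139, 0.016, 3.141]
contact_force: [1.0, -0.4, -0.4]
opening: 85.3
```

```bash
python3 look.py b5 25 522 365 165
```

```text
[522.8 365.8 252.9] [3.139 0.016 3.141] 85.3 22.6 [ 1.  -0.4 -0.4]
top tcp px [136.9 185.9] crop origin 120 165 scale 8.0
side tcp px [197.9 206.3] crop origin 176 211 scale 8.0
```

View pics/b5.png

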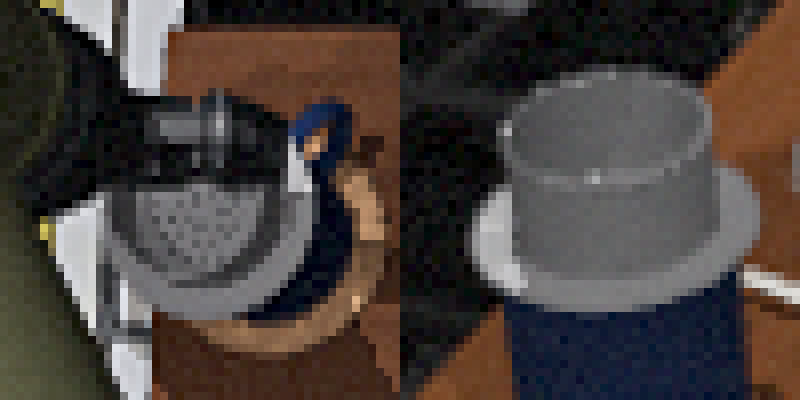

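Request:
{"op": "arm_command", "data": {"increments": [[1, 2, -40, -5, 0], [0.5, 4, -85, -5, 0], [0.5, 6, -130, -5, 0], [0.5, 8, -175, -5, 0], [0.5, 10, -220, -5, 0], [0.5, 12, -265, -5, 0], [0.5, 14, -310, -5, 0], [0.5, 16, -355, -5, 0], [0.5, 18, -400, 0, 0], [0.5, 20, -445, 0, 0], [0.5, 22, -490, 0, 0], [0.5, 22, -524, 0, 0]]}}

```text
time_s: 23.9
ee_pos: [497.4, -162.0, 248.4]
eef_rot: [-3.141, 0.01, 3.139]
contact_force: [0.5, -1.0, -0.6]
opening: 42.7
```

Request:
{"op": "arm_command", "data": {"increments": [[0.4, 0, 0, 0, 0], [0.4, 0, 0, 0, 0]]}}

```text
time_s: 24.1
ee_pos: [496.4, -162.7, 247.3]
eef_rot: [-3.141, 0.008, 3.136]
contact_force: [0.2, 0.3, 0.2]
opening: 34.3
```

```bash
python3 look.py b6 35; cp pics/b6.png pics/b6a.png; python3 look.py b7 25 522 365 165
python3 - <<'E'
from seg import *
P=manip.snapshot("top")
g=cv2.cvtColor(P["frame"],6)
cv2.imwrite("pics/b8.png",cv2.resize(P["frame"][165:220,115:175],None,fx=10,fy=10,interpolation=0))
E
```

```text
[ 496.4 -162.7  247.3] [-3.141  0.008  3.136] 34.3 24.1 [0.2 0.3 0.2]
top tcp px [305.6 195. ] crop origin 270 160 scale 5.71
side tcp px [276.7 141.5] crop origin 241 106 scale 5.71
[ 497.3 -160.4  247.6] [-3.141  0.009  3.141] 34.3 24.2 [-0.   0.8  0.2]
top tcp px [304.8 194.7] crop origin 120 165 scale 8.0
side tcp px [276.3 141.6] crop origin 176 211 scale 8.0
```

View pics/b6.png

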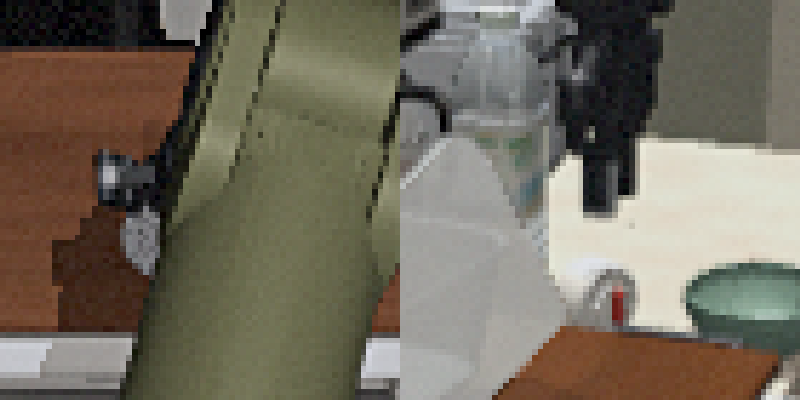

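View pics/b8.png

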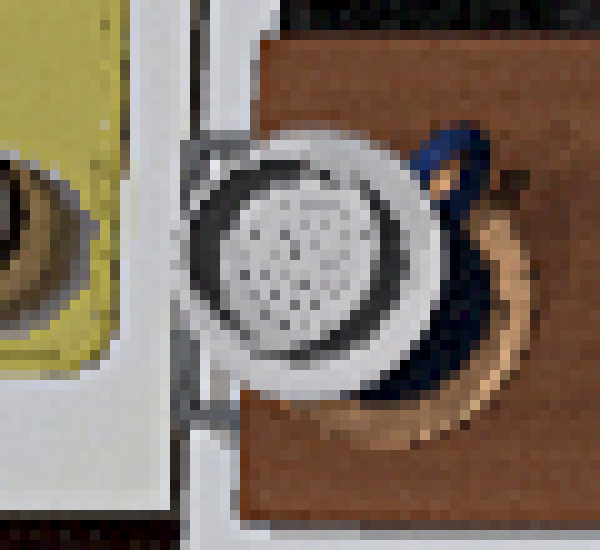

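Run:
```python
from seg import *
P=manip.snapshot("top")
for uv,z in(((145.6,191.1),161),((145.5,191.3),162),):print(atz(P,uv,z))
S=cv2.resize(P["frame"][165:220,115:175],None,fx=10,fy=10,interpolation=0)
def dr(x,y,z,r,c):
    q=((pr(P,circ(x,y,z,r))+.5-[115,165])*10).astype(np.int32);cv2.polylines(S,[q],True,c,1)
for x,y,c in((521,365,(0,0,255)),):
    dr(x,y,162,46,c);dr(x,y,198,32.5,c);dr(x,y,162-3,39,(255,255,0)); dr(522.2,365.2,62,52,(0,255,0));dr(x,y,62,39,(0,255,0))
cv2.imwrite("pics/b9.png",S)
```

```text
[519.71908587 364.22469597 161.        ]
[518.89427525 364.24301519 162.        ]
```

View pics/b9.png

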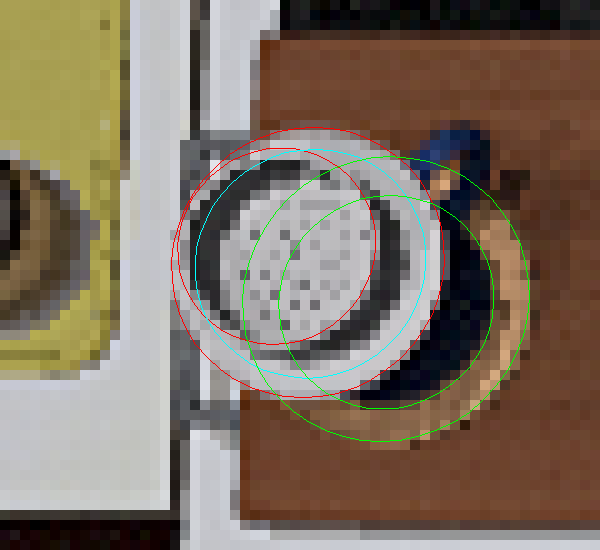

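Request:
{"op": "arm_command", "data": {"increments": [[0.4, -3.5, 2, 25, 0], [0.4, -3.5, 2, 55, 0], [0.4, -3.5, 2, 85, 0], [0.4, -3.5, 2, 110, 0], [0.4, -3.5, 2, 122, 0], [0.4, -3.5, 2, 122, 0], [0.4, -3.5, 2, 122, 0]]}}

```text
time_s: 25.1
ee_pos: [503.1, -158.7, 127.1]
eef_rot: [-3.141, 0.011, -3.141]
contact_force: [-0.0, -1.1, 0.3]
opening: 34.1
```

```bash
python3 look.py b10 25
```

```text
[ 503.1 -158.7  127.1] [-3.141  0.011 -3.141] 34.1 25.1 [-0.  -1.1  0.3]
top tcp px [300.1 197.8] crop origin 275 172 scale 8.0
side tcp px [274.4 172.1] crop origin 249 147 scale 8.0
```

View pics/b10.png

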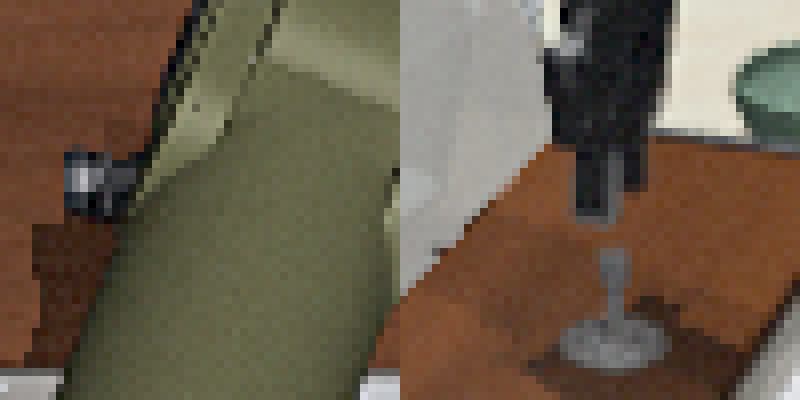

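Request:
{"op": "arm_command", "data": {"increments": [[0.4, 1.5, 0, 12, 0], [0.4, 1.5, 0, 28, 0], [0.4, 1.5, 0, 40, 0], [0.4, 1.5, 0, 46, 0], [0.4, 1.5, 0, 46, 0]]}}

```text
time_s: 25.7
ee_pos: [501.5, -158.8, 80.2]
eef_rot: [-3.141, 0.009, 3.141]
contact_force: [0.3, -0.2, -0.0]
opening: 34.3
```

```bash
python3 look.py b11 25
```

```text
[ 501.5 -158.8   80.2] [-3.141  0.009  3.141] 34.3 25.7 [ 0.3 -0.2 -0. ]
top tcp px [298.6 199.9] crop origin 273 174 scale 8.0
side tcp px [274.7 183.4] crop origin 249 158 scale 8.0
```

View pics/b11.png

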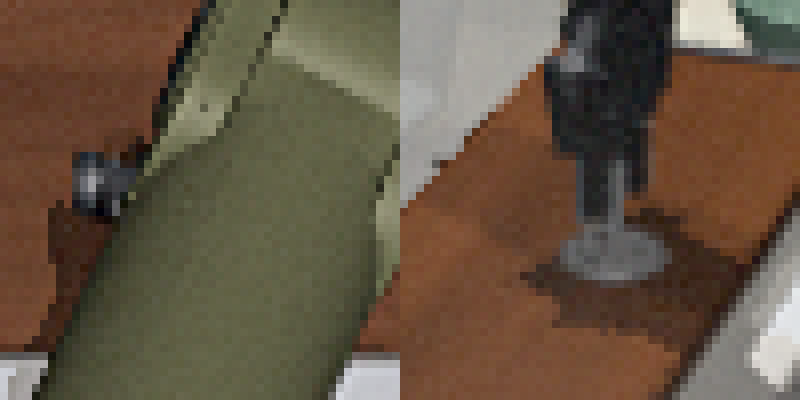

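Request:
{"op": "arm_command", "data": {"increments": [[0.3, 0, 0, 0, 0], [0, 0, 0, 0, 0], [0, 0, 0, 0, 0], [0, 0, 0, 0, 0], [0, 0, 0, 0, 0], [0, 0, 0, 0, 0], [0, 0, 0, 0, 0]]}}

```text
time_s: 26.5
ee_pos: [503.0, -159.4, 82.1]
eef_rot: [-3.14, 0.013, 3.141]
contact_force: [-0.9, -0.8, 6.1]
opening: 11.4
```

Request:
{"op": "arm_command", "data": {"increments": [[0, 0, 0, -5, 0], [0, 0, 0, -12, 0], [0, 0, 0, -25, 0], [0, 0, 0, -40, 0], [0, 0, 0, -40, 0]]}}

```text
time_s: 27.0
ee_pos: [504.3, -159.8, 124.8]
eef_rot: [-3.14, 0.018, 3.141]
contact_force: [0.5, -0.0, -1.3]
opening: 11.7
```

```bash
python3 look.py b12 25 502 -160 100
```

```text
[ 504.3 -159.8  124.8] [-3.14   0.018  3.141] 11.7 27.0 [ 0.5 -0.  -1.3]
top tcp px [300.3 197.5] crop origin 274 174 scale 8.0
side tcp px [274.2 172.5] crop origin 249 153 scale 8.0
```

View pics/b12.png

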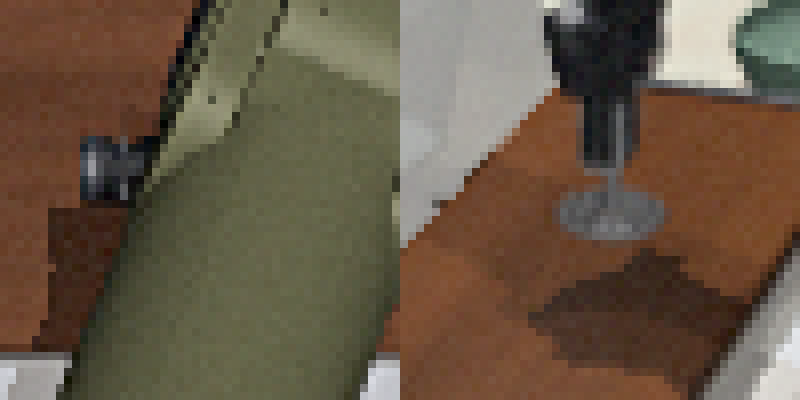

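Request:
{"op": "arm_command", "data": {"increments": [[0, 0, 0, -35, 0], [0, 0, 0, -75, 0], [0, -1, 10, -110, 0], [0, -3, 40, -135, 0], [0, -4, 80, -145, 0], [0, -6, 120, -145, 0], [0, -8, 162, -145, 0], [0, -9, 204, -145, 0], [0, -11, 246, -145, 0], [0, -12, 288, -145, 0], [0, -13, 320, -145, 0], [0, -14, 340, -145, 0]]}}

```text
time_s: 28.3
ee_pos: [513.9, 184.2, 266.8]
eef_rot: [-3.141, 0.013, -3.138]
contact_force: [0.1, -0.6, -1.7]
opening: 11.5
```

Request:
{"op": "arm_command", "data": {"increments": [[0, -1, 15, 0, 0], [0, -2, 45, 0, 0], [0, -4, 85, 0, 0], [0, -6, 125, 0, 0], [0, -7, 155, 0, 0], [0, -8, 173, 0, 0], [0, -8, 180, 0, 0], [0, -8, 180, 0, 0], [0, -8, 180, 0, 0]]}}

```text
time_s: 29.2
ee_pos: [522.1, 361.8, 266.9]
eef_rot: [-3.14, 0.013, -3.141]
contact_force: [-0.2, -0.9, -1.4]
opening: 11.6
```

```bash
python3 look.py b13 25 522 365 215
```

```text
[522.1 361.8 266.9] [-3.14   0.013 -3.141] 11.6 29.2 [-0.2 -0.9 -1.4]
top tcp px [136.7 185.4] crop origin 115 163 scale 8.0
side tcp px [198.5 200.5] crop origin 174 194 scale 8.0
```

View pics/b13.png

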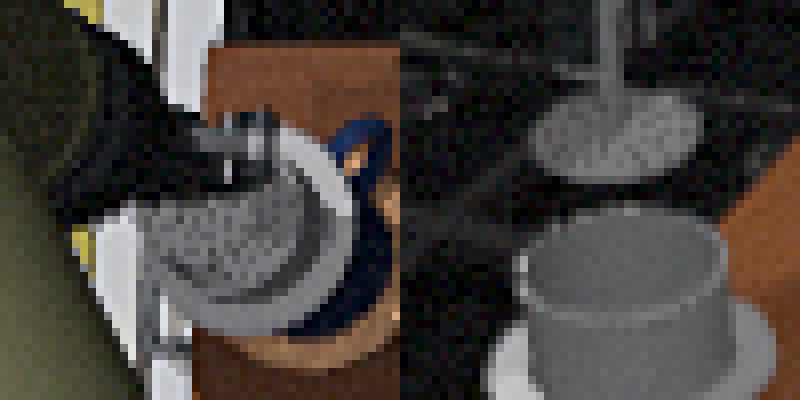

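Request:
{"op": "arm_command", "data": {"increments": [[0, 0, 2.5, 10, 0], [0, 0, 2.5, 22, 0], [0, 0, 2.5, 33, 0], [0, 0, 2.5, 33, 0], [0, 0, 2.5, 33, 0]]}}

```text
time_s: 29.8
ee_pos: [522.1, 364.3, 233.4]
eef_rot: [-3.14, 0.012, -3.141]
contact_force: [0.4, 1.0, -0.8]
opening: 11.3
```

```bash
python3 look.py b14 20 522 365 200;python3 - <<'E'
from seg import *
P=manip.snapshot("side");s=manip.read_state()
o=[178,198]
S=cv2.resize(P["frame"][o[1]:o[1]+50,o[0]:o[0]+50],None,fx=12,fy=12,interpolation=0)
def dr(x,y,z,r,c):
    q=((pr(P,circ(x,y,z,r))+.5-o)*12).astype(np.int32);cv2.polylines(S,[q],True,c,1)
zf=s["ee_pos"][2]-28
dr(520.5,362,198,32.5,(0,255,0));dr(520.5,362,162,46,(0,255,0));dr(520.5,362,zf+5,26,(0,0,255));dr(520.5,362,zf,26,(0,0,255))
cv2.imwrite("pics/b15.png",S)
E
```

```text
[522.1 364.3 233.4] [-3.14   0.012 -3.141] 11.3 29.8 [ 0.4  1.  -0.8]
top tcp px [139.2 187.1] crop origin 122 168 scale 10.0
side tcp px [199.1 212.9] crop origin 180 204 scale 10.0
```

View pics/b14.png

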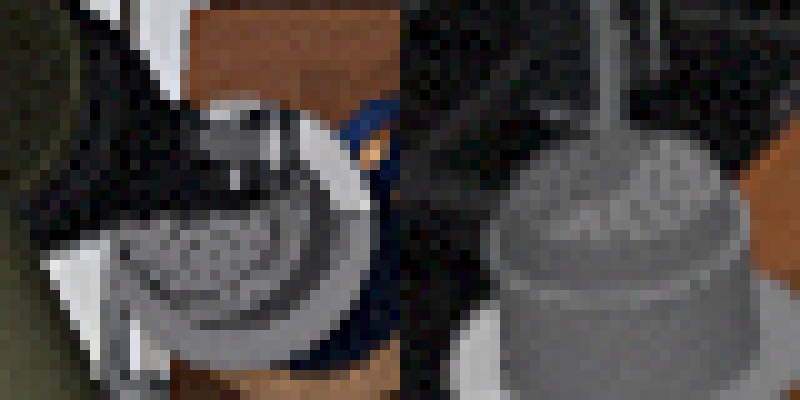

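View pics/b15.png

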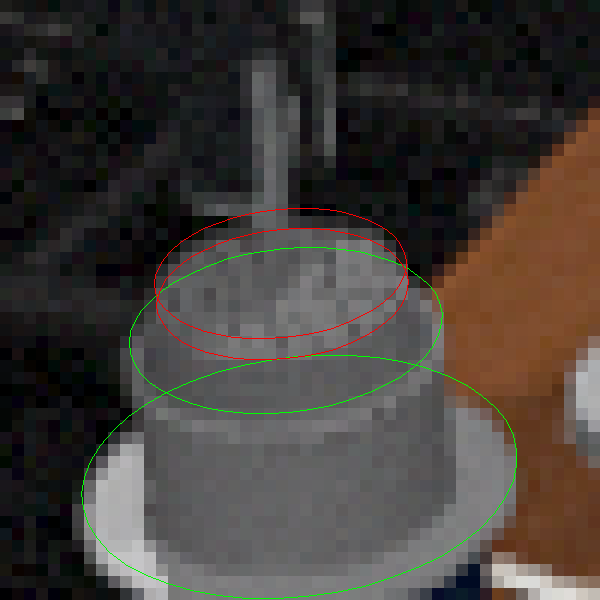

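Request:
{"op": "arm_command", "data": {"increments": [[0, 0, 0, 4, 0], [0, 0, 0, 8, 0], [0, 0, 0, 12, 0], [0, 0, 0, 12, 0]]}}

```text
time_s: 30.35
ee_pos: [522.4, 364.4, 221.7]
eef_rot: [-3.14, 0.013, -3.141]
contact_force: [-0.3, 0.3, -0.7]
opening: 11.1
```

```bash
python3 look.py b16 20 522 365 200
```

```text
[522.4 364.4 221.7] [-3.14   0.013 -3.141] 11.1 30.35 [-0.3  0.3 -0.7]
top tcp px [140.2 187.6] crop origin 122 168 scale 10.0
side tcp px [199.4 217. ] crop origin 180 204 scale 10.0
```

View pics/b16.png

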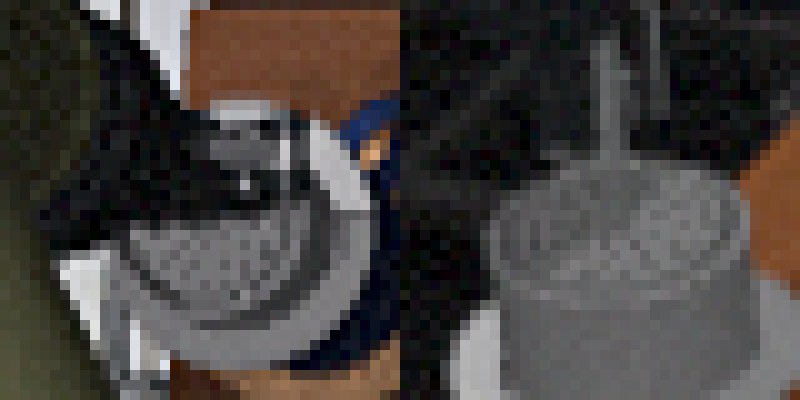

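Request:
{"op": "arm_command", "data": {"increments": [[0, 0, 0, 4, 0], [0, 0, 0, 8, 0], [0, 0, 0, 12, 0], [0, 0, 0, 16, 0], [0, 0, 0, 20, 0], [0, 0, 0, 22, 0], [0, 0, 0, 22, 0]]}}

```text
time_s: 31.15
ee_pos: [522.9, 364.5, 200.0]
eef_rot: [-3.14, 0.013, -3.141]
contact_force: [-0.5, 0.3, -1.4]
opening: 11.5
```

Inside without contact (foot about 10 mm above the floor).

Request:
{"op": "arm_command", "data": {"increments": [[0, 0, 0, 3, 0], [0, 0, 0, 6, 0], [0, 0, 0, 8, 0], [0, 0, 0, 8, 0]]}}

```text
time_s: 31.55
ee_pos: [522.8, 364.3, 191.5]
eef_rot: [-3.14, 0.013, -3.141]
contact_force: [0.5, -1.3, -0.5]
opening: 11.3
```

Request:
{"op": "arm_command", "data": {"increments": [[0, 0, 0, 1.5, 0], [0, 0, 0, 2, 0], [0, 0, 0, 2, 0]]}}

```text
time_s: 31.85
ee_pos: [523.0, 364.4, 189.7]
eef_rot: [-3.14, 0.013, -3.141]
contact_force: [-0.4, -0.1, -0.3]
opening: 11.8
```

Request:
{"op": "arm_command", "data": {"increments": [[0, 0, 0, 1.5, 0], [0, 0, 0, 2, 0], [0, 0, 0, 2, 0]]}}

```text
time_s: 32.15
ee_pos: [523.4, 364.6, 189.5]
eef_rot: [-3.141, 0.014, -3.141]
contact_force: [-1.9, -1.4, 5.9]
opening: 11.5
```

Request:
{"op": "arm_command", "data": {"increments": [[0.18, 0, 0, 0, 0], [0.25, 0, 0, 0, 0], [0.25, 0, 0, 0, 0], [0.25, 0, 0, -8, 0], [0.25, 0, 0, -16, 0], [0.3, 0, 0, -30, 0], [0.4, 0, 0, -50, 0], [0.4, 0, 0, -70, 0], [0.4, 0, 0, -70, 0]]}}

```text
time_s: 33.05
ee_pos: [524.2, 365.4, 264.0]
eef_rot: [3.137, 0.019, -3.141]
contact_force: [-0.2, -0.5, 0.3]
opening: 34.3
```

```bash
python3 look.py b17 25 522 365 190
```

```text
[524.2 365.4 264. ] [ 3.137  0.019 -3.141] 34.3 33.05 [-0.2 -0.5  0.3]
top tcp px [135.9 184.9] crop origin 117 164 scale 8.0
side tcp px [197.1 202.1] crop origin 175 203 scale 8.0
```

View pics/b17.png

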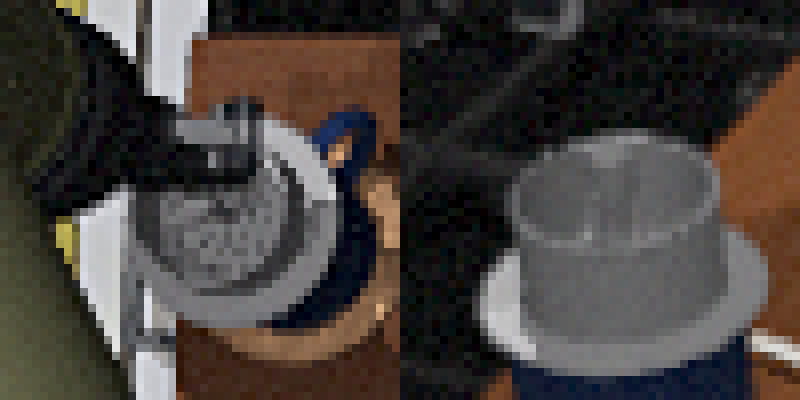

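Request:
{"op": "arm_command", "data": {"increments": [[0.4, 0, -30, -3, 0], [0.4, 1, -70, -3, 0], [0.4, 2, -110, -3, 0], [0.4, 2.5, -150, 0, 0], [0.4, 2.5, -190, 0, 0], [0.4, 3, -205, 20, 0], [0.4, 3, -205, 50, 0], [0.4, 3, -205, 80, 0], [0.4, 3, -205, 110, 0], [0.4, 3, -205, 125, 0], [0.4, 3, -205, 125, 0], [0.4, 3, -205, 125, 0]]}}

```text
time_s: 34.35
ee_pos: [522.2, 159.9, 135.8]
eef_rot: [3.141, 0.016, -3.141]
contact_force: [0.3, 0.4, 0.8]
opening: 34.2
```

```bash
python3 look.py b18 25 522 160 100
python3 - <<'E'
from seg import *
P=manip.snapshot("top")
cv2.imwrite("pics/b19.png",cv2.resize(P["frame"][165:220,115:175],None,fx=10,fy=10,interpolation=0))
E
```

```text
[522.2 159.9 135.8] [ 3.141  0.016 -3.141] 34.2 34.35 [0.3 0.4 0.8]
top tcp px [207.2 191.6] crop origin 183 168 scale 8.0
side tcp px [234.9 208.7] crop origin 210 193 scale 8.0
```

View pics/b18.png

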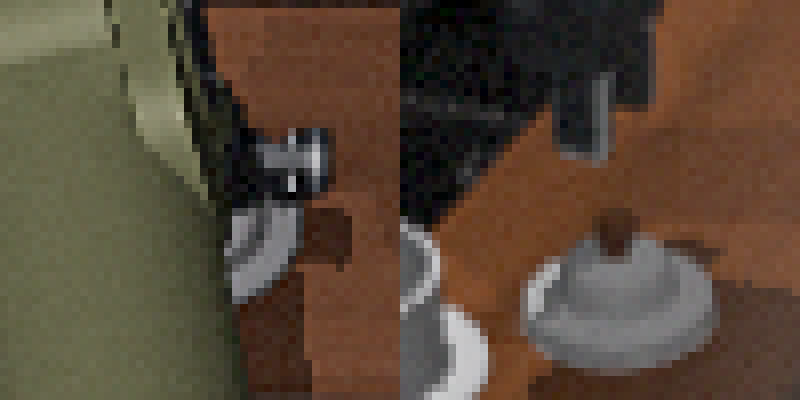

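View pics/b19.png

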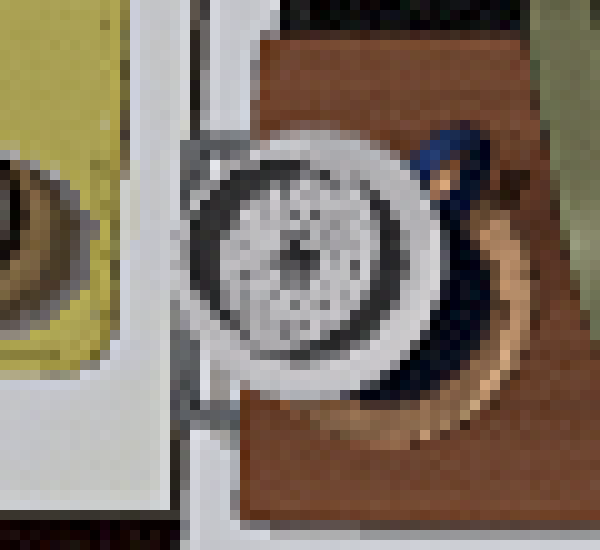

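Request:
{"op": "arm_command", "data": {"increments": [[0.4, 1, 0.5, 15, 0], [0.4, 1, 0.5, 30, 0], [0.4, 1, 0.5, 42, 0], [0.4, 1, 0.5, 48, 0], [0.4, 1, 0.5, 48, 0]]}}

```text
time_s: 35.0
ee_pos: [521.8, 160.4, 87.1]
eef_rot: [3.141, 0.015, -3.141]
contact_force: [-0.3, 0.9, -1.1]
opening: 34.0
```

```bash
python3 look.py b20 20 522 160 90
```

```text
[521.8 160.4  87.1] [ 3.141  0.015 -3.141] 34.0 35.0 [-0.3  0.9 -1.1]
top tcp px [208.8 193.7] crop origin 188 173 scale 10.0
side tcp px [235.6 222.5] crop origin 215 201 scale 10.0
```

View pics/b20.png

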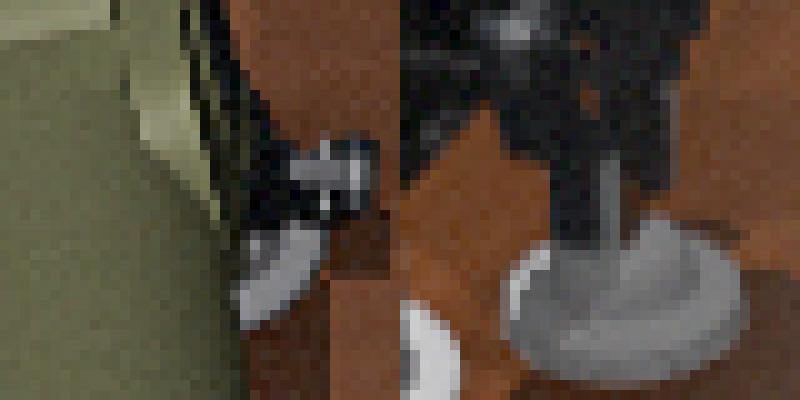

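Fingers straddle the knob. Close.

Request:
{"op": "arm_command", "data": {"increments": [[0.3, 0, 0, 0, 0], [0, 0, 0, 0, 0], [0, 0, 0, 0, 0], [0, 0, 0, 0, 0], [0, 0, 0, 0, 0], [0, 0, 0, 0, 0]]}}

```text
time_s: 35.7
ee_pos: [523.4, 160.8, 89.3]
eef_rot: [3.139, 0.019, -3.141]
contact_force: [-0.7, -0.5, 5.9]
opening: 12.5
```

Request:
{"op": "arm_command", "data": {"increments": [[0, 0, 0, -5, 0], [0, 0, 0, -12, 0], [0, 0, 0, -25, 0], [0, 0, 0, -40, 0], [0, 0, 0, -40, 0]]}}

```text
time_s: 36.2
ee_pos: [524.5, 161.4, 132.3]
eef_rot: [3.137, 0.023, -3.141]
contact_force: [0.0, -0.0, -0.5]
opening: 12.6
```

```bash
python3 look.py b21 25 522 160 110
```

```text
[524.5 161.4 132.3] [ 3.137  0.023 -3.141] 12.6 36.2 [ 0.  -0.  -0.5]
top tcp px [206.9 191.1] crop origin 183 167 scale 8.0
side tcp px [234.1 209.8] crop origin 210 191 scale 8.0
```

View pics/b21.png

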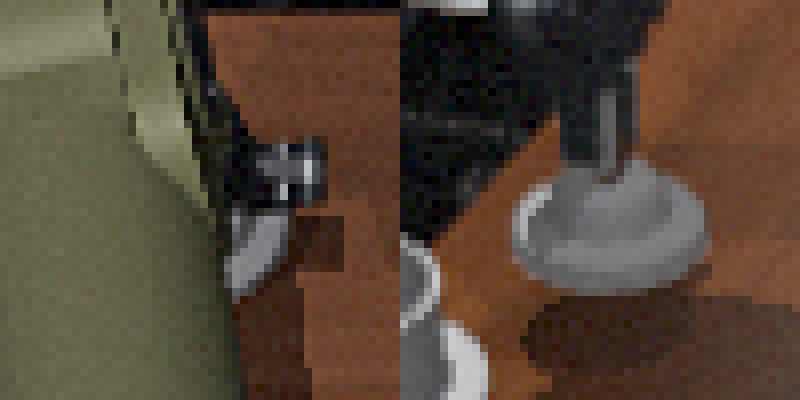

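Request:
{"op": "arm_command", "data": {"increments": [[0, 0, 0, -35, 0], [0, 0, 0, -75, 0], [0, 0, 0, -115, 0], [0, 0, 5, -140, 0], [0, 1, 25, -145, 0], [0, 1, 60, -145, 0], [0, 2, 100, -145, 0], [0, 2, 140, -145, 0], [0, 3, 172, -145, 0], [0, 3, 193, -145, 0], [0, 3, 203, -145, 0], [0, 3, 203, -145, 0]]}}

```text
time_s: 37.5
ee_pos: [516.2, 364.6, 274.6]
eef_rot: [3.139, 0.019, -3.139]
contact_force: [-0.3, -0.2, -0.3]
opening: 12.3
```

Request:
{"op": "arm_command", "data": {"increments": [[0, 0, 0, 0, 0], [0, 0, 0, 0, 0]]}}

```text
time_s: 37.7
ee_pos: [516.8, 362.8, 274.6]
eef_rot: [3.14, 0.018, -3.141]
contact_force: [-0.1, 0.5, -0.3]
opening: 12.2
```

```bash
python3 look.py b22 30 522 365 215
```

```text
[516.8 362.8 274.6] [ 3.14   0.018 -3.141] 12.2 37.7 [-0.1  0.5 -0.3]
top tcp px [135.6 186.8] crop origin 110 158 scale 6.67
side tcp px [199.9 198.3] crop origin 169 189 scale 6.67
```

View pics/b22.png

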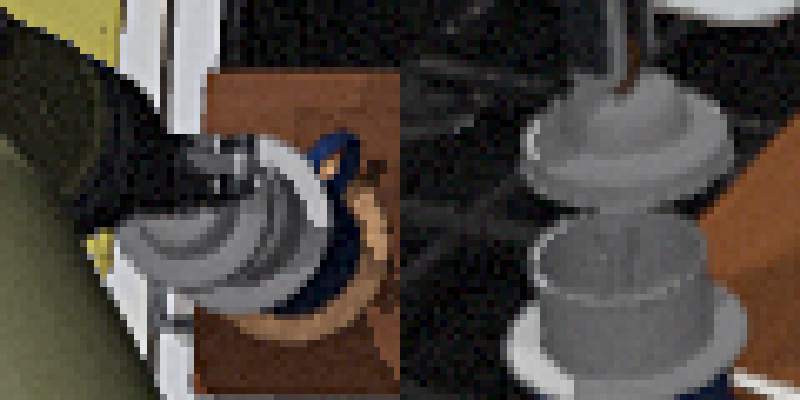

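Request:
{"op": "arm_command", "data": {"increments": [[0, -5, 1.7, 5, 0], [0, -5, 1.7, 15, 0], [0, -5, 1.7, 25, 0], [0, -5, 1.7, 34, 0], [0, -5, 1.7, 34, 0], [0, -5, 1.7, 34, 0]]}}

```text
time_s: 38.4
ee_pos: [522.1, 365.0, 240.6]
eef_rot: [3.14, 0.018, -3.14]
contact_force: [0.2, 1.4, -0.1]
opening: 12.6
```

```bash
python3 look.py b23 25 522 365 200
```

```text
[522.1 365.  240.6] [ 3.14   0.018 -3.14 ] 12.6 38.4 [ 0.2  1.4 -0.1]
top tcp px [138.3 186.7] crop origin 117 163 scale 8.0
side tcp px [198.7 210.6] crop origin 175 199 scale 8.0
```

View pics/b23.png

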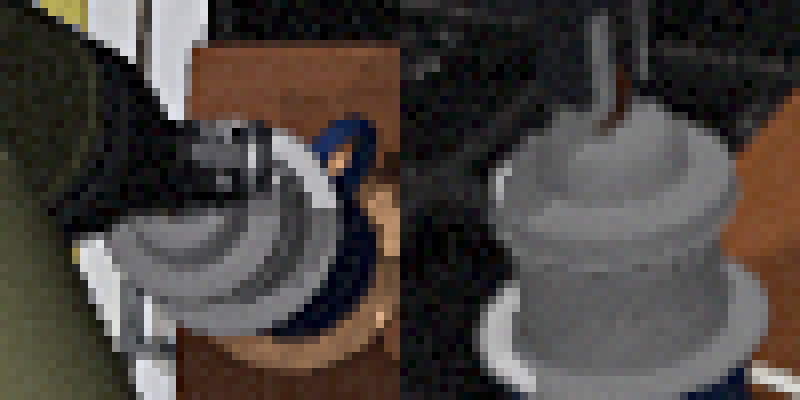

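Run:
```python
from seg import *
P=manip.snapshot("top")
o=[122,170]
S=cv2.resize(P["frame"][o[1]:o[1]+45,o[0]:o[0]+45],None,fx=13,fy=13,interpolation=0)
def dr(x,y,z,r,c):
    q=((pr(P,circ(x,y,z,r))+.5-o)*13).astype(np.int32);cv2.polylines(S,[q],True,c,1)
dr(520.3,364.5,162,46,(0,255,0)); dr(520.3,364.5,213,37.5,(0,0,255));dr(520.3,364.5,205,37.5,(0,0,255))
cv2.imwrite("pics/b24.png",S)
```

```text
(no output)
```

View pics/b24.png

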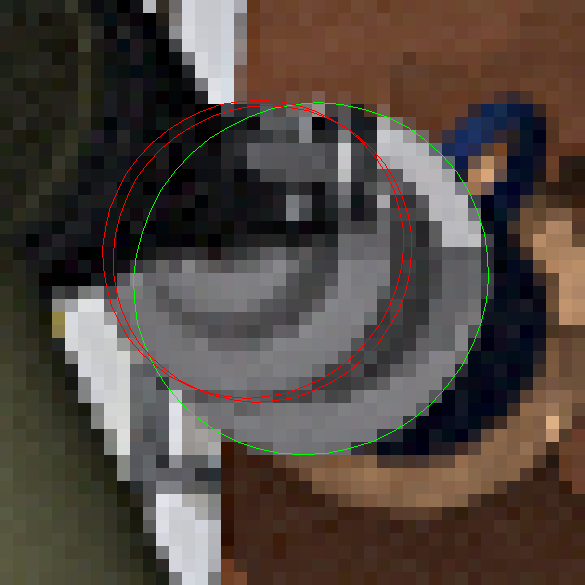

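Request:
{"op": "arm_command", "data": {"increments": [[0, 0, 0, 3, 0], [0, 0, 0, 6, 0], [0, 0, 0, 8, 0], [0, 0, 0, 8, 0]]}}

```text
time_s: 38.95
ee_pos: [522.5, 365.1, 233.1]
eef_rot: [3.139, 0.019, -3.141]
contact_force: [-0.7, -0.0, -0.2]
opening: 12.3
```

```bash
python3 look.py b25 25 522 365 200
```

```text
[522.5 365.1 233.1] [ 3.139  0.019 -3.141] 12.3 38.95 [-0.7 -0.  -0.2]
top tcp px [139. 187.] crop origin 117 163 scale 8.0
side tcp px [198.9 213.2] crop origin 175 199 scale 8.0
```

View pics/b25.png

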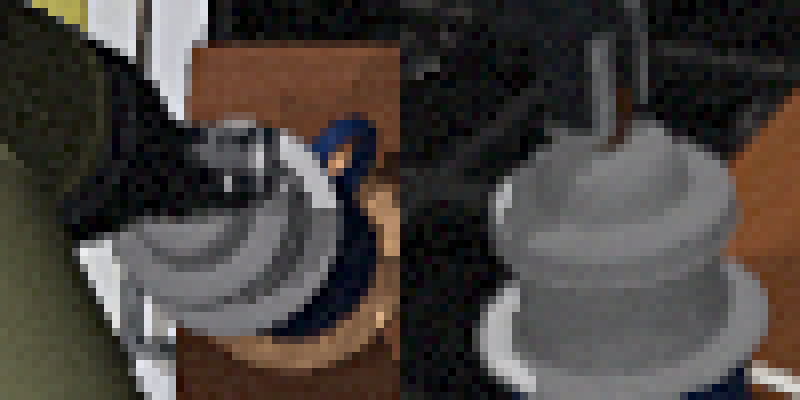

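Request:
{"op": "arm_command", "data": {"increments": [[0, 0.5, 0, 1.5, 0], [0, 0.5, 0, 3, 0], [0, 0.5, 0, 3, 0]]}}

```text
time_s: 39.35
ee_pos: [522.1, 365.1, 230.2]
eef_rot: [3.139, 0.019, -3.141]
contact_force: [0.6, 0.5, -0.3]
opening: 12.2
```

Request:
{"op": "arm_command", "data": {"increments": [[0, 0, 0, 1.5, 0], [0, 0, 0, 3, 0], [0, 0, 0, 3, 0]]}}

```text
time_s: 39.65
ee_pos: [522.0, 365.0, 226.8]
eef_rot: [3.139, 0.019, -3.141]
contact_force: [-0.1, -0.1, -1.6]
opening: 12.6
```

Request:
{"op": "arm_command", "data": {"increments": [[0, 0, 0, 1.5, 0], [0, 0, 0, 2.5, 0], [0, 0, 0, 2.5, 0]]}}

```text
time_s: 39.95
ee_pos: [522.3, 365.1, 224.8]
eef_rot: [3.139, 0.019, -3.141]
contact_force: [-0.2, -1.0, 1.1]
opening: 12.2
```

Request:
{"op": "arm_command", "data": {"increments": [[0, 0, 0, 1.5, 0], [0, 0, 0, 2, 0], [0, 0, 0, 2, 0]]}}

```text
time_s: 40.25
ee_pos: [522.8, 365.4, 224.7]
eef_rot: [3.137, 0.021, -3.141]
contact_force: [-1.4, -0.8, 8.0]
opening: 12.9
```

Seated at the predicted height (225). Check before release.

```bash
python3 look.py b26 25 522 365 190
```

```text
[522.8 365.4 224.7] [ 3.137  0.021 -3.141] 12.9 40.25 [-1.4 -0.8  8. ]
top tcp px [139.7 187.3] crop origin 117 164 scale 8.0
side tcp px [199.  216.2] crop origin 175 203 scale 8.0
```

View pics/b26.png

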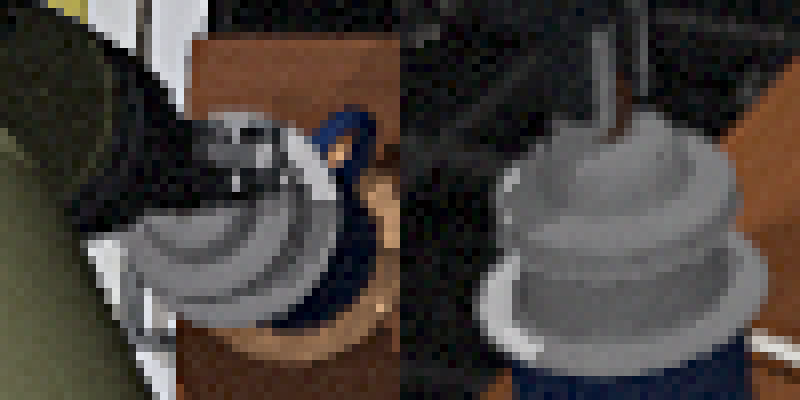

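Lid is over the cup, level. Release and back off.

Request:
{"op": "arm_command", "data": {"increments": [[0.18, 0, 0, 0, 0], [0.3, 0, 0, 0, 0], [0.4, 0, 0, 0, 0], [0.4, 0, 0, -8, 0], [0.4, 0, 0, -20, 0], [0.4, 0, 0, -45, 0], [0.4, 0, 0, -75, 0], [0.4, 0, -30, -90, 0], [0.4, 0, -75, -90, 0], [0.4, 0, -120, -90, 0], [0.4, 0, -165, -90, 0], [0.4, 0, -210, -90, 0]]}}

```text
time_s: 41.55
ee_pos: [521.3, 153.1, 315.1]
eef_rot: [3.136, 0.022, -3.141]
contact_force: [0.1, 0.0, -0.4]
opening: 34.5
```

Request:
{"op": "arm_command", "data": {"increments": [[0.4, 0, -40, 0, 0], [0.4, 0, -80, 0, 0], [0.4, 0, -120, 0, 0], [0.4, 0, -160, 0, 0], [0.4, 0, -160, 0, 0], [0.4, 0, -160, 0, 0]]}}

```text
time_s: 42.15
ee_pos: [521.7, -8.2, 315.4]
eef_rot: [3.135, 0.024, 3.139]
contact_force: [-0.8, 0.9, 0.1]
opening: 34.0
```

```bash
python3 look.py b27 32 522 365 140; cp pics/b27.png pics/b27c.png
python3 - <<'E'
from seg import *
for n in("top","side"):
    P=manip.snapshot(n); cv2.imwrite(f"pics/fin_{n}.png",P["frame"])
E
```

```text
[521.7  -8.2 315.4] [3.135 0.024 3.139] 34.0 42.15 [-0.8  0.9  0.1]
top tcp px [256.1 183.3] crop origin 115 159 scale 6.25
side tcp px [254.2 135.6] crop origin 170 212 scale 6.25
```

View pics/b27.png

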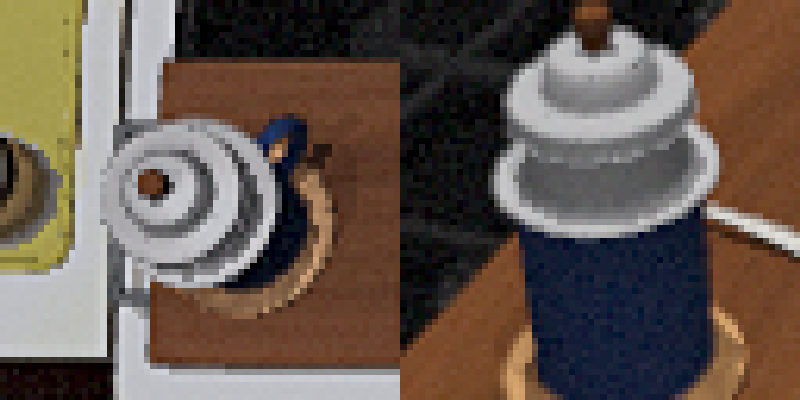

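View pics/fin_side.png

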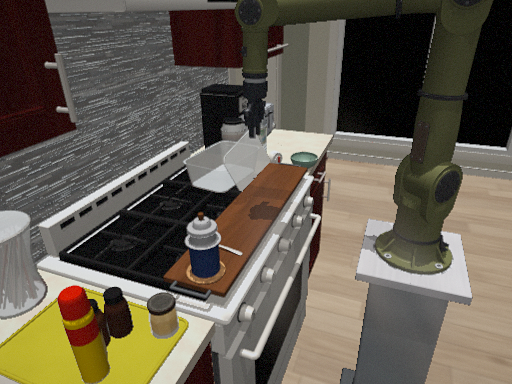

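View pics/fin_top.png

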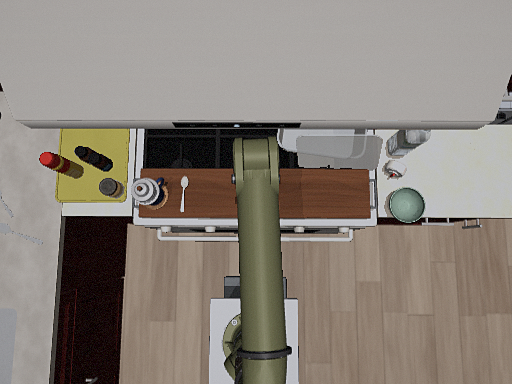

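```bash
python3 -c "
from rig import manip
print(manip.sign_off())"
```

```text
the job is handed in; nothing more can be done
None
```

The coffee filter is set up and handed in, in the order asked: mug on the coaster, steel filter on the mug, press inside the filter, domed lid on top. The arm finished clear of everything at about 42 s of the 112 s allowed.

- **Mug:** the side camera puts it within about 1 mm of the coaster's centre, and the top camera within about 1.5 mm.
- **Filter:** it sits level with its flange on the brim. Contact came within 1 mm of the predicted height.
- **Press:** it rests on the filter's inner floor, with contact at the predicted height. The pictures after release showed its knob up.
- **Lid:** it slipped over the filter's brim without touching the edge and seated within 1 mm of the predicted height. It looks level in the last pictures.
- **Bystanders:** the teaspoon, jar and bowl look unmoved in the last pictures. I compared them by eye and did not measure them.

Some checks disagreed or missed:
- **Camera disagreement:** the two cameras differ by 2–3 mm on the filter's offset from the mug's axis. The side view suggests about 1.5 mm one way in x and the top view about 2 mm the other, so I left it.
- **First mug placing:** the mug first came down about 5 mm off centre, so I lifted it slightly and moved it before letting go.
- **Gripper readings:** the gripper read 11–13 mm on the press and lid knobs, which should be 14 and 16 mm. Both held through the lift and the carry.

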